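# Tip one jaw insert out of its tube and sort the bench

## Task

Clear the pipe bench and get one fresh jaw insert ready: lift the clear tube out of its cradle, tip its mouth down slowly until the first insert slides out past the rim far enough to be gripped but by no more than half its length, then level the tube and lay it back in its cradle with the insert still sticking out. Draw that insert out by hand and lay it in the shallow metal tray, leaving the other one inside the tube in the cradle. Also (before, between or after) put every loose toothed jaw insert from the bench into the shallow metal tray and every pipe elbow into the deeper grey bin, leaving the other things on the bench alone.

Things in the scene. Friction and masses are not known exactly. Their poses are not given: they have to be found in the camera images.
- tube_mid (a point): middle of the clear plastic square tube, on its axis: 206 mm long, 34 mm square outside, bore 26 mm square, a 12 mm wide slot all along the top, 0.14 kg empty. y runs along it to the closed end, x is across, z up; the open mouth is 103 mm away in -y. A black rubber grip sleeve, 60 mm long and 38 mm wide across x, is round the middle; a black cap 42 mm square, 16 mm long, is on the closed end.
- tube_mouth (a point): centre of the tube's open mouth (the rim), same axes as the tube: inside is +y, outside -y. The bore is smooth: level, the inserts stay put; they begin to slide when the mouth is tipped down 15 to 25 degrees (different each day), are braked a little by a rubber floor on the last 25 mm before the rim, and stop soon after the tube is tipped back.
- cradle_rest (a point): where the middle of the tube belongs, 40 mm above the bench; same axes as the tube at rest. The cradle is fixed: base plate 80 x 190 x 6 mm and two saddles 75 mm either side of this point along y, each 14 mm thick, 66 mm wide, floor 23 mm high, cheeks to 39 mm, 3.5 mm free beside the tube. There is room for fingers between the saddles.
- cradle: the fixed grey cradle itself; origin under its middle on the bench, y along the tube, mouth to -y. The tube's cap hangs about 5 mm behind the rear (+y) saddle and keeps the tube from being pulled along when an insert is drawn out.
- new1_mid (a point): chuck jaw insert: steel bar 80 long x 20 wide x 18 mm high with cross teeth on top, about 0.16 kg, inside the tube, the first behind the mouth, lying along it; its front end starts 23 to 30 mm behind the rim. This point is its centre (9 mm above its underside); y runs along its length, x across its width, z up through the teeth.
- new2_mid (a point): chuck jaw insert: steel bar 80 long x 20 wide x 18 mm high with cross teeth on top, about 0.16 kg, inside the tube, behind the first one. This point is its centre (9 mm above its underside); y runs along its length, x across its width, z up through the teeth.
- jaw1_mid (a point): chuck jaw insert: steel bar 80 long x 20 wide x 18 mm high with cross teeth on top, about 0.16 kg, lying loose on the bench, teeth up (may be absent). This point is its centre (9 mm above its underside); y runs along its length, x across its width, z up through the teeth.
- jaw2_mid (a point): chuck jaw insert: steel bar 80 long x 20 wide x 18 mm high with cross teeth on top, about 0.16 kg, lying loose on the bench, teeth up (may be absent). This point is its centre (9 mm above its underside); y runs along its length, x across its width, z up through the teeth.
- jaw3_mid (a point): chuck jaw insert: steel bar 80 long x 20 wide x 18 mm high with cross teeth on top, about 0.16 kg, lying loose on the bench, teeth up (may be absent). This point is its centre (9 mm above its underside); y runs along its length, x across its width, z up through the teeth.
- elbow1_mid (a point): a dark steel 90-degree pipe elbow lying flat on the bench (may be absent). This point is the corner where the axes of its two legs meet, 17 mm above its underside; the legs run along its x and y axes, each 52 mm long from this point, 29 mm thick near the corner and 34 mm over the collar on the last 20 mm. About 0.22 kg.
- elbow2_mid (a point): a dark steel 90-degree pipe elbow lying flat on the bench (may be absent). This point is the corner where the axes of its two legs meet, 17 mm above its underside; the legs run along its x and y axes, each 52 mm long from this point, 29 mm thick near the corner and 34 mm over the collar on the last 20 mm. About 0.22 kg.
- jaw_tray: the shallow bare-metal tray, fixed: 150 mm along its x, 200 mm along its y, 25 mm high, walls and floor 5 mm thick, open on top. Origin at the centre of its underside, z up.
- elbow_bin: the deeper grey plastic bin, fixed: 150 mm along its x, 200 mm along its y, 50 mm high, walls and floor 5 mm thick, open on top. Origin at the centre of its underside, z up. It and the tray may have changed places.
- wrench: bystander: a small flat open-ended wrench 130 mm long lying on the bench, up to about 10 mm high; origin near its middle. To be left alone.
- coupling: bystander: a dark steel pipe coupling standing on end, 48 mm across, 45 mm high; origin under its centre. To be left alone.
- oil: bystander: a red oil tin 72 mm across, 100 mm high; origin under its centre. To be left alone.
- driver: bystander: a screwdriver 200 mm long lying at the back; origin near its middle. To be left alone.

How it is judged (in metres and radians):
On the way, in this order (a step that is already met when the one before it is completed fails the run):
1. with the tube lifted out of the cradle, the first insert sticks out of it by 12 to 45 mm (y of new1_mid in the frame of tube_mouth between -0.005 and 0.028 m and distance between tube_mid and cradle_rest above 0.03 m), for 0.1 s.
2. the tube lies level in its cradle again, let go, with the first insert still sticking out by 10 to 50 mm (distance between tube_mid and cradle_rest below 0.016 m and angle between tube_mid's own y axis and vertical between 1.5 and 1.64 rad and y of new1_mid in the frame of tube_mouth between -0.01 and 0.03 m and contact force between the fingers and tube below 0.1 N), for 0.2 s.
At the end, for the whole second after the job is handed in: The drawn insert and all loose inserts lie at rest inside the shallow tray, centre under 60 mm up; every elbow likewise inside the deeper bin, under 80 mm up; the tube lies level (4 degrees) in its cradle, middle within 16 mm of its place, the second insert still wholly inside (distance between tube_mid and cradle_rest below 0.016 m and angle between tube_mid's own y axis and vertical between 1.5 and 1.64 rad and y of new2_mid in the frame of tube_mouth above 0.042 m and distance between new2_mid and tube_mouth below 0.2 m and linear speed of each of tube, new1, jaw1, jaw2, jaw3, elbow1, elbow2 below 0.02 m/s and x of new1_mid in the frame of jaw_tray between -0.065 and 0.065 m and y of new1_mid in the frame of jaw_tray between -0.09 and 0.09 m and z of new1_mid in the frame of jaw_tray between 0.005 and 0.06 m and x of jaw1_mid in the frame of jaw_tray between -0.065 and 0.065 m and y of jaw1_mid in the frame of jaw_tray between -0.09 and 0.09 m and z of jaw1_mid in the frame of jaw_tray between 0.005 and 0.06 m and x of jaw2_mid in the frame of jaw_tray between -0.065 and 0.065 m and y of jaw2_mid in the frame of jaw_tray between -0.09 and 0.09 m and z of jaw2_mid in the frame of jaw_tray between 0.005 and 0.06 m and x of jaw3_mid in the frame of jaw_tray between -0.065 and 0.065 m and y of jaw3_mid in the frame of jaw_tray between -0.09 and 0.09 m and z of jaw3_mid in the frame of jaw_tray between 0.005 and 0.06 m and x of elbow1_mid in the frame of elbow_bin between -0.065 and 0.065 m and y of elbow1_mid in the frame of elbow_bin between -0.09 and 0.09 m and z of elbow1_mid in the frame of elbow_bin between 0.005 and 0.08 m and x of elbow2_mid in the frame of elbow_bin between -0.065 and 0.065 m and y of elbow2_mid in the frame of elbow_bin between -0.09 and 0.09 m and z of elbow2_mid in the frame of elbow_bin between 0.005 and 0.08 m); the robot touches nothing.
It fails at once if the first insert slides out of the lifted tube by more than 60 mm or drops out (distance between tube_mid and cradle_rest above 0.03 m and y of new1_mid in the frame of tube_mouth below -0.02 m).
It fails at once if the second insert comes out of the tube (y of new2_mid in the frame of tube_mouth below 0.03 m or distance between new2_mid and tube_mouth above 0.25 m).
It fails at once if a bystander is pushed aside by more than 30 mm (distance of any of wrench, coupling, oil, driver from where it was at the start of the episode above 0.03 m).
Of jaw1, jaw2, jaw3, elbow1, elbow2 only 3 to 4 are there at a start; the rules pass over those that are not, and their reading is None.
At some moment in a run one of jaw1, jaw2, jaw3, elbow1, elbow2 may be knocked a few centimetres aside while the robot is not near it.
It also fails if it takes over 210 s, if anything falls off the work surface, if the arm or the gripper's body presses on something with over 40 N, if the wrist force passes 120 N, or if a joint passes its speed limit or range.

## Robot

A 6-joint arm with a two-finger parallel gripper is mounted at the origin on the work surface. World frame = base frame: x ahead of the robot, y to its left, z up, the work surface at z = 0. Lengths are in mm, angles in degrees, forces in N, time in s.
With the tool pointing down it reaches from about 300 to 850 mm from the base axis. Payload 4.2 kg.
Tool frame: the origin (TCP) lies at the very end of the fingers, on their centre line; the grasp point (between the pads) lies 19 mm behind it (hold_point_z is the z of the grasp point in the tool frame, in mm); z points along the fingers, y is the direction in which the jaws open and shut (so a half turn about z gives the same grasp; the last joint's range is limited). The gripper opens to 91 mm and grips with 3 to 60 N. Pads are 32 mm wide; open, the fingers measure 118 mm over their backs; the gripper's body (76 mm by 178 mm) begins 60 mm behind the grasp point.
Start: joints at [-65.374, 18.312, 89.639, -0, 72.044, -1.146], TCP at [250.007, -517.822, 213.976] pointing down, gripper open.
Joint ranges: [-177.97, 177.97], [-48.28, 115.42], [12.27, 149.76], [-77.06, 257.06], [2.81, 150.46], [-146.56, 146.56]. Speed limits (degrees/s): [147.25, 147.25, 180, 180, 180, 180].

## Interface

Orientations are given as [roll, pitch, yaw] about the fixed x, y, z axes, in that order (R = Rz(yaw) Ry(pitch) Rx(roll)).
In Python, from workcell import state, grab_frame, job_done, hold_point_z gives the robot as it stands. The module is installed in compiled form; this text tells all that it offers.
- The arm moves only by the shell command python3 -m creep 'ROWS' [FORCE]. ROWS is JSON, a list of rows, each a list of 7 numbers: the closure, from 0 (fully open) to 1 (shut), then the shift along the tool's x, y, z in mm, then the turn, a rotation vector about the tool's x, y, z in degrees. A call has 1 to 5 rows; each row shifts and turns the commanded pose from where the row before left it, along the tool's axes as they then stand; what a row does not reach is not made up. A row lasts 1/8 s, in which the tool goes at most 62.5 mm and 10.7 degrees, less where a joint would pass 70% of its speed; a pose out of reach is approached as far as the arm can. A call is refused whole if a number of a shift passes 62.5 or a number of a turn 10.7, either way. A call with a gripper value outside its range is refused whole. The fingers move at their own pace and stop on an object; FORCE is the grip in N (left out, the last holds). Time passes only in rows, so rows that do not move let the fingers close. It gives the time, the measured TCP pose, the force and the opening at its end, in the units of the state.
- state(): the state, without advancing time (a new reading comes with each control period).
- grab_frame(name): name is "side" or "top"; returns a dict with "frame" (384x512x3 uint8, red, green, blue), "fx", "fy", "cx", "cy" (pixels), "view" (4x4, takes a point from world to camera coordinates). Camera axes: x right, y down, z forward; pixel columns grow to the right and rows downward; lengths in mm; the calibration is good to about 2 mm. A picture is of the moment at which its call begins. There is no depth.
- job_done(): hands the job in, once; it reports no verdict.
The state is a dict: "time_s": time; "qpos": joint angles; "qvel": joint speeds; "effort": joint torques, N m; "ee_pos": TCP position; "ee_rot": TCP orientation; "force": force on the tool from outside, world axes, zero at the start; "torque": the same for the moment, N m; "gripper_width": finger opening in mm.
Only numpy, scipy, OpenCV 4.12 (cv2) and the standard library are available. Lean on these libraries where they do the work, as an engineer would, in place of code of your own. Each camera call takes 0.05 s, during which the arm holds its last target.

## Working session

There is one attempt and no reset: what is moved stays moved. The work goes in short steps, Python scripts to look and compute and a shell command to move; the robot and the scene stay as the last step left them, time stands still between calls to the robot, and variables do not carry over. Pictures are saved under pics/ and viewed, and the job is handed in when it is done.

```bash
mkdir -p pics; ls; python3 - <<'E'
from workcell import *
import cv2
print(state(), hold_point_z)
for n in("side","top"):
    f=grab_frame(n); cv2.imwrite(f"pics/{n}0.png",cv2.resize(f["frame"][:,:,::-1],(800,600),interpolation=cv2.INTER_CUBIC)); print(n,f["fx"],f["fy"],f["cx"],f["cy"],f["view"])
E
```

```text
pics
{'time_s': 0.0, 'qpos': array([-6.53738498e+01,  1.83498561e+01,  8.97088537e+01, -1.45432603e-03,
        7.20416052e+01, -1.14705244e+00]), 'qvel': array([-0.04253911,  0.10685871, -0.00724331, -0.04119009, -0.07742538,
       -0.11343615]), 'effort': array([-3.82855487e-04, -4.12463415e+01, -2.31976730e+01,  7.27514620e-02,
        4.59356164e-02, -1.41663945e-04]), 'ee_pos': array([ 249.78353356, -517.33871061,  213.1215771 ]), 'ee_rot': array([-1.79899677e+02, -6.25749229e-04,  2.57736517e+01]), 'force': array([-0.28108305, -1.17075667, -0.75585862]), 'torque': array([ 0.0085813 ,  0.00014369, -0.04281331]), 'gripper_width': 90.99856993795586} -18.8
side 403.3123902043527 403.3123902043527 254.993505538279 186.9732900223662 [[-9.72930981e-01 -2.30584866e-01 -1.53598733e-02  6.14978304e+02]
 [-1.53594413e-01  6.94874899e-01 -7.02536570e-01  7.90742999e+01]
 [ 1.72667491e-01 -6.81160403e-01 -7.11481864e-01  1.07466801e+03]
 [ 0.00000000e+00  0.00000000e+00  0.00000000e+00  1.00000000e+00]]
top 455.0736735753174 455.0736735753174 257.9746481034962 186.88004020116847 [[ 4.27698331e-03 -9.99889318e-01  1.42499023e-02  8.02958387e+01]
 [-9.97018883e-01 -5.36166178e-03 -7.69714206e-02  5.77367599e+02]
 [ 7.70393044e-02 -1.38782162e-02 -9.96931462e-01  1.27376495e+03]
 [ 0.00000000e+00  0.00000000e+00  0.00000000e+00  1.00000000e+00]]
```

View pics/side0.png

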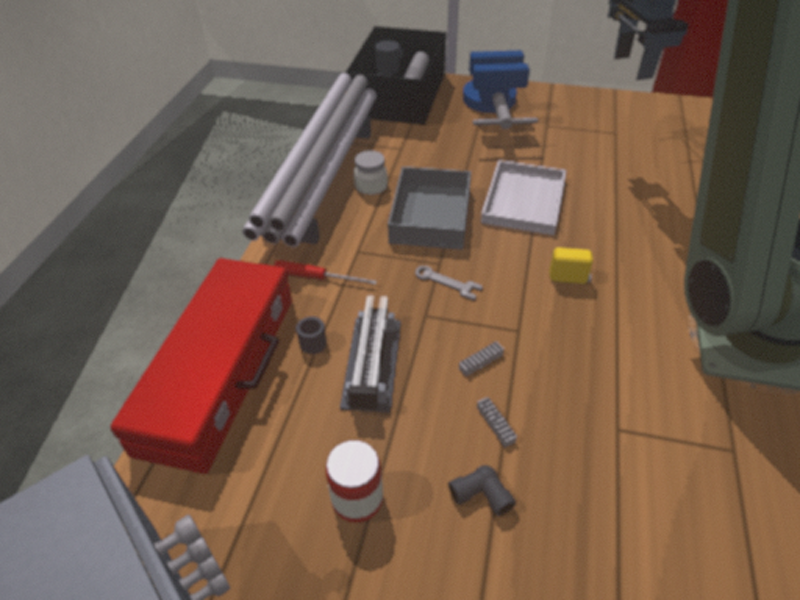

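View pics/top0.png

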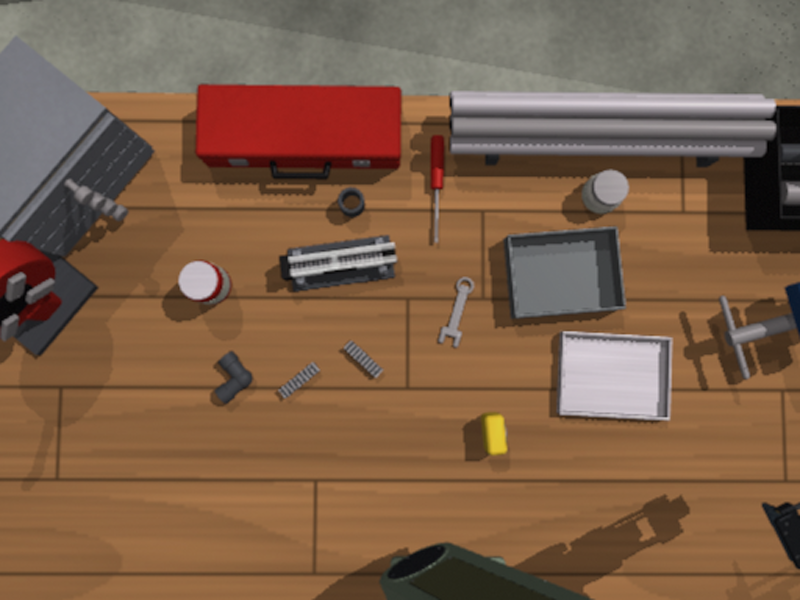

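The pictures show two loose jaws (top, around (298,380) and (363,360)), one elbow (232,378), and the tube in its cradle at (340,260) with the mouth to the right. The bin is at (565,272) and the tray at (615,377). Next I'll zoom in and measure.

```bash
cat > h.py <<'E'
import numpy as np, cv2
from workcell import *
def proj(f,p):
    p=np.atleast_2d(p).astype(float); V=np.array(f["view"]); c=p@V[:3,:3].T+V[:3,3]
    return np.c_[f["fx"]*c[:,0]/c[:,2]+f["cx"], f["fy"]*c[:,1]/c[:,2]+f["cy"]]
def ray(f,u,v,z):
    V=np.array(f["view"]); R=V[:3,:3]; o=-R.T@V[:3,3]
    d=R.T@np.array([(u-f["cx"])/f["fx"],(v-f["cy"])/f["fy"],1]); return o+d*(z-o[2])/d[2]
def crop(f,x0,y0,w,h,s,name,drawpts=None,grid=10):
    im=cv2.resize(f["frame"][y0:y0+h,x0:x0+w,::-1],(w*s,h*s),interpolation=cv2.INTER_CUBIC)
    for gx in range((x0//grid+1)*grid,x0+w,grid):
        cv2.line(im,(int((gx-x0+.5)*s),0),(int((gx-x0+.5)*s),6),(0,255,0),1); cv2.putText(im,str(gx),(int((gx-x0+.5)*s)-8,18),0,.35,(0,255,0),1)
    for gy in range((y0//grid+1)*grid,y0+h,grid):
        cv2.line(im,(0,int((gy-y0+.5)*s)),(6,int((gy-y0+.5)*s)),(0,255,0),1); cv2.putText(im,str(gy),(8,int((gy-y0+.5)*s)+4),0,.35,(0,255,0),1)
    for poly,col in (drawpts or []):
        q=((poly-[x0,y0]+.5)*s).astype(int); cv2.polylines(im,[q.reshape(-1,1,2)],False,col,1)
    cv2.imwrite("pics/"+name,im)
E
python3 - <<'E'
from h import *
f=grab_frame("top"); np.save("/tmp/top0.npy",f,allow_pickle=True)
crop(f,130,140,133,100,6,"tA.png"); crop(f,310,140,133,133,4,"tB.png")
g=grab_frame("side"); np.save("/tmp/side0.npy",g,allow_pickle=True)
crop(g,200,180,140,150,4,"sA.png")
crop(g,235,95,140,100,5,"sB.png")
E
```

```text
(no output)
```

View pics/tA.png

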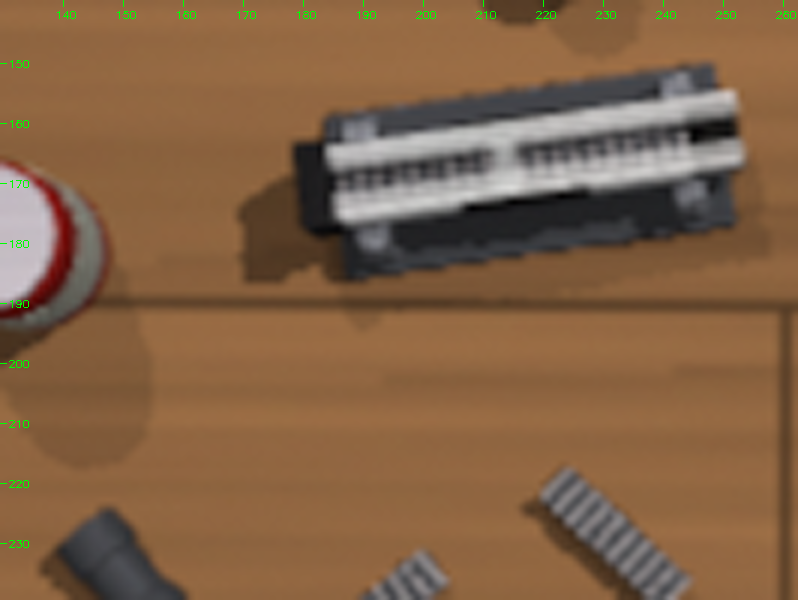

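View pics/tB.png

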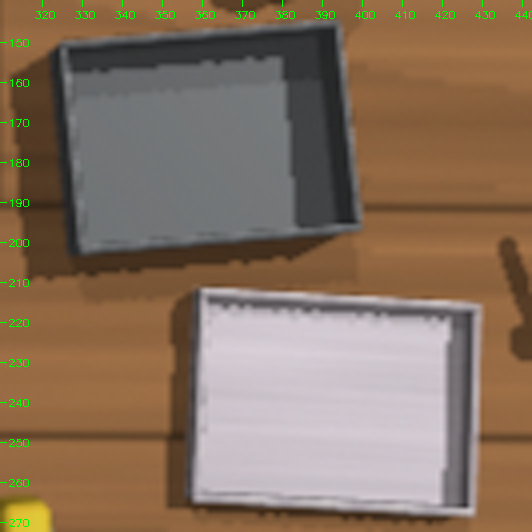

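View pics/sA.png

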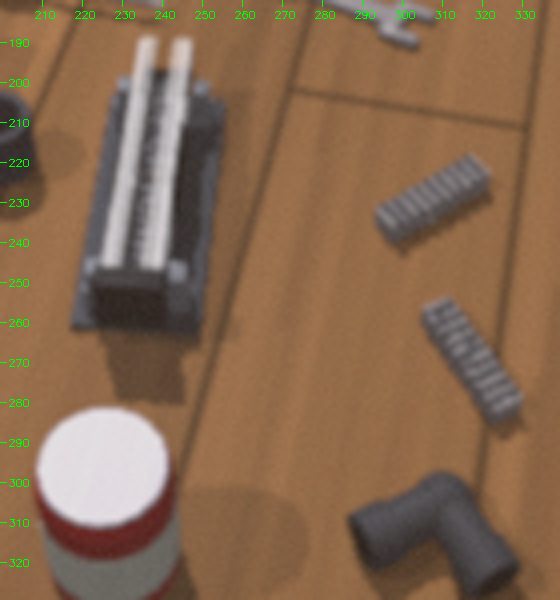

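```bash
python3 - <<'E'
from h import *
f=np.load("/tmp/top0.npy",allow_pickle=True).item(); g=np.load("/tmp/side0.npy",allow_pickle=True).item()
crop(f,130,200,133,80,6,"tC.png")
hsv=cv2.cvtColor(f["frame"],cv2.COLOR_RGB2HSV)
m=((hsv[...,1]<90)&(hsv[...,2]>25)).astype(np.uint8)
n,l,st,c=cv2.connectedComponentsWithStats(m)
for i in range(1,n):
    if 40<st[i,4]<5000 and 130<c[i,0]<270 and c[i,1]>200:
        p=np.argwhere(l==i)[:,::-1].astype(np.float32); r=cv2.minAreaRect(p); 
        w=ray(f,*r[0],18 if st[i,4]<300 else 20); b=cv2.boxPoints(r); 
        a=[ray(f,*q,18) for q in b]
        print(st[i],c[i],r,w); 
        for k in(0,1): d=a[k+1]-a[k]; print("   edge",np.linalg.norm(d),np.degrees(np.arctan2(d[1],d[0])))
P=lambda u,v,z:ray(f,u,v,z)
A=[P(252.3,154.5,57),P(253.7,167,57),P(185.7,176.5,57),P(183.7,163.3,57)]
print("tube corners",np.round(A,1))
A=np.array(A);mouth=(A[0]+A[1])/2;cap=(A[2]+A[3])/2;print(mouth,cap,np.linalg.norm(mouth-cap),np.degrees(np.arctan2(*(cap-mouth)[1::-1])))
def cc(x,y):return P(310+x/4-.5,140+y/4-.5,0)
print("bin z50",[np.round(P(310+x/4-.5,140+y/4-.5,50)[:2],1) for x,y in((57,45),(338,25),(360,227),(75,255))])
print("tray z25",[np.round(P(310+x/4-.5,140+y/4-.5,25)[:2],1) for x,y in((200,289),(482,305),(474,515),(190,500))])
E
```

```text
[220 218  25  24 227] [231.87665198 229.32599119] ((232.00003051757812, 229.50003051757812), (28.991378784179688, 7.77817440032959), 45.0) [455.80423662 156.07921209  18.        ]
   edge 21.953526691068053 -44.619118763853685
   edge 82.13591006297797 -134.55710697089734
[137 225  24  33 410] [148.56829268 241.44146341] ((145.25494384765625, 241.20050048828125), (24.555553436279297, 25.61094856262207), 50.710594177246094) [422.05972233 399.67730814  20.        ]
   edge 71.27538079713116 -50.03180356946882
   edge 69.64951541643399 -139.83558156524686
[178 232  27  23 225] [190.92       242.93777778] ((190.98553466796875, 242.9824676513672), (7.76470947265625, 29.69660758972168), 50.52754211425781) [417.45085147 271.41045336  18.        ]
   edge 83.0323171759828 -50.140355828202885
   edge 21.980935202305446 -139.88046210990922
tube corners [[664.6  99.8  57. ]
 [629.6  95.7  57. ]
 [602.  283.7  57. ]
 [638.7 289.9  57. ]]
[647.06373098  97.72151909  57.        ] [620.35383787 286.7986069   57.        ] 190.9543493229468 98.04065961702459
bin z50 [array([ 677.5, -100.8]), array([ 693. , -299.1]), array([ 550.7, -311.8]), array([ 530.1, -112.3])]
tray z25 [array([ 507.5, -205.2]), array([ 497.1, -406. ]), array([ 349.5, -396.6]), array([ 359.4, -196.2])]
```

View pics/tC.png

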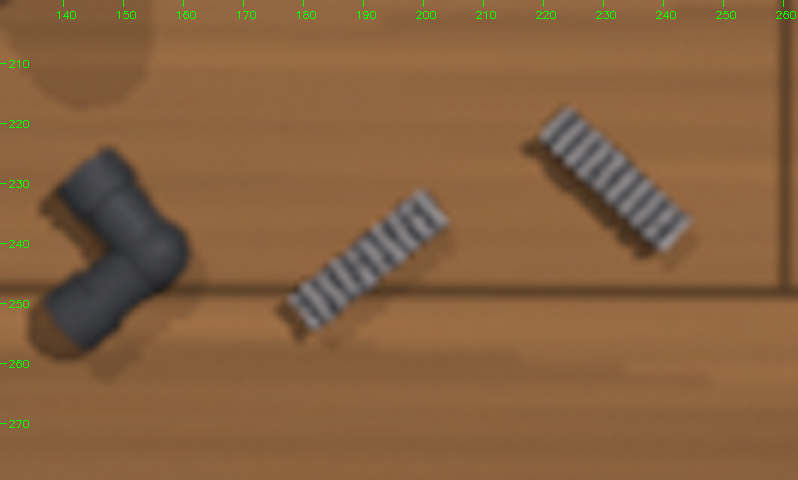

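```bash
cat >> h.py <<'E'
def box(c,yaw,x,y,z,step=None):
    """wire of box: x,y,z=(lo,hi) in frame at c with yaw deg"""
    a=np.radians(yaw);R=np.array([[np.cos(a),-np.sin(a),0],[np.sin(a),np.cos(a),0],[0,0,1]])
    o=[(0,0,0),(1,0,0),(1,1,0),(0,1,0),(0,0,0),(0,0,1),(1,0,1),(1,1,1),(0,1,1),(0,0,1)]
    return np.array([[x[i],y[j],z[k]] for i,j,k in o],float)@R.T+np.array(c,float)
E
python3 - <<'E'
from h import *
f=np.load("/tmp/top0.npy",allow_pickle=True).item(); g=np.load("/tmp/side0.npy",allow_pickle=True).item()
e=ray(f,155.3,241.2,17); e1=ray(f,130+84/6-.5,200+168/6-.5,17); e2=ray(f,130+65/6-.5,200+327/6-.5,14)
for q in(e1,e2): d=q-e; print(e,np.linalg.norm(d),np.degrees(np.arctan2(d[1],d[0])))
W=[(box([632.7,199.7,40],8.04,(-17,17),(-103,103),(-17,17)),(0,0,255)),
(box([632.7,199.7,40],8.04,(-21,21),(87,103),(-21,21)),(255,0,255)),
(box([632.7,199.7,0],8.04,(-40,40),(-95,95),(0,6)),(255,255,0)),
(box([455.8,156.1,0],-44.6,(-10,10),(-40,40),(0,18)),(0,0,255)),
(box([417.5,271.4,0],39.9,(-10,10),(-40,40),(0,18)),(0,0,255)),
(box([428,-301,0],-3,(-75,75),(-100,100),(0,25)),(0,0,255)),
(box([613,-206,0],4.5,(-75,75),(-100,100),(0,50)),(0,0,255))]
th=49
W+=[(box(e,th,(0,52),(-17,17),(-17,17)),(0,255,0)),(box(e,th,(-17,17),(0,52),(-17,17)),(0,255,0))]
D=lambda f:[(proj(f,w),c) for w,c in W]
crop(f,130,140,133,130,6,"oA.png",D(f)); crop(f,310,140,133,133,4,"oB.png",D(f)); crop(g,200,180,140,150,4,"oC.png",D(g)); crop(g,235,95,140,100,5,"oD.png",D(g))
E
```

```text
[422.03728815 372.12051196  17.        ] 51.32660026023409 41.620355904689944
[422.03728815 372.12051196  17.        ] 55.46425952714647 130.76968889269384
```

View pics/oA.png

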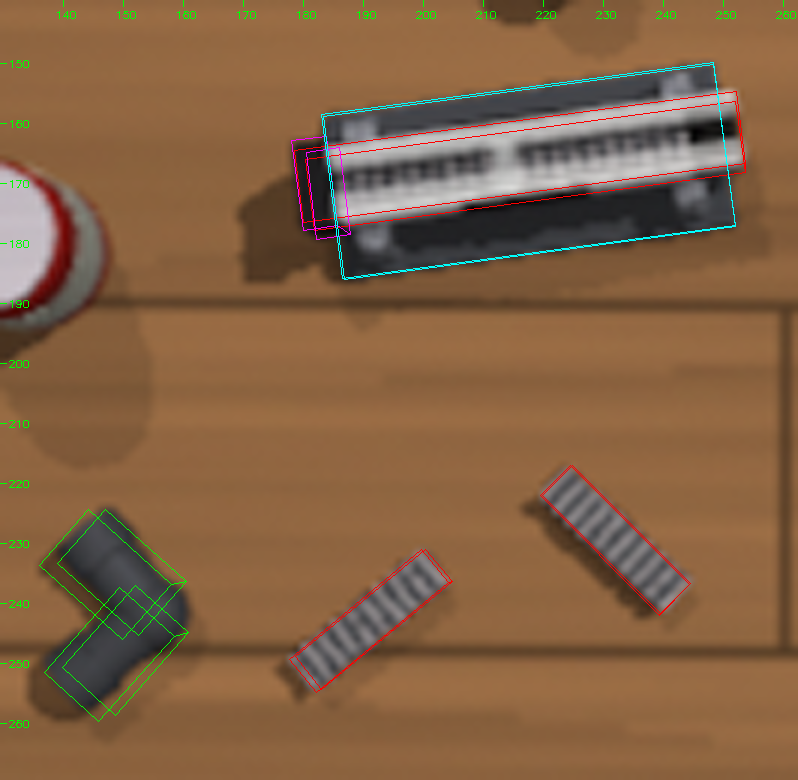

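View pics/oB.png

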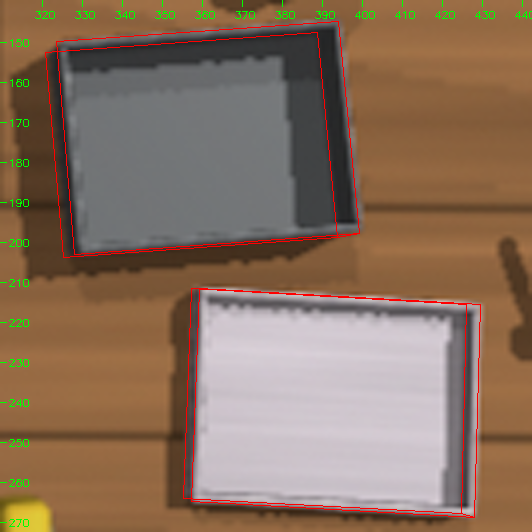

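View pics/oC.png

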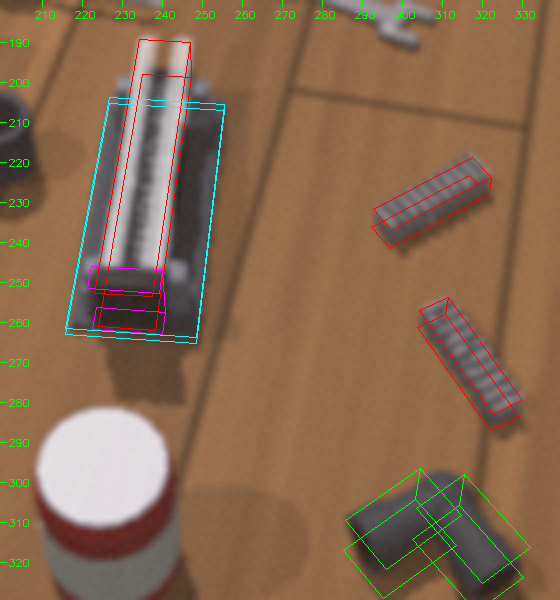

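The wireframes match in both views. The elbow yaw should be about 41°, not 49°. Next is a planner that only prints rows.

```bash
cat >> h.py <<'E'
from scipy.spatial.transform import Rotation as Ro
import json
def plan(pos,yaw,tilt=0,n=None,cur=None):
    """print rows (shift, turn) from measured pose to TCP pos & tool x heading yaw, tilt= turn about tool y. no motion"""
    s=state(); p=np.array(s["ee_pos"]);R=Ro.from_euler('xyz',s["ee_rot"],degrees=True)
    if cur is not None: p,R=np.array(cur[0]),Ro.from_euler('xyz',[180,0,cur[1]],degrees=True)
    T=Ro.from_euler('xyz',[180,0,yaw],degrees=True)*Ro.from_rotvec([0,tilt,0],degrees=True)
    rv=(R.inv()*T).as_rotvec(degrees=True); d=np.array(pos)-p
    n=n or int(max(np.ceil(np.linalg.norm(d)/58),np.ceil(np.linalg.norm(rv)/10.2),1))
    rows=[]
    for k in range(n):
        t=R.inv().apply(d/n); rows.append([round(float(v),1) for v in t]+[round(float(v),1) for v in rv/n]); R=R*Ro.from_rotvec(rv/n,degrees=True)
    print("d",np.round(d,1),"rv",np.round(rv,1),"n",n)
    for i in range(0,n,5): print(json.dumps(rows[i:i+5]).replace(" ",""))
def show():
    s=state(); print("t",round(s["time_s"],2),"pos",np.round(s["ee_pos"],1),"rot",np.round(s["ee_rot"],1),"F",np.round(s["force"],1),"w",round(s["gripper_width"],1),"q",np.round(s["qpos"],0))
E
python3 -c "
from h import *
plan([455.8,156.1,100],45.4)"
```

```text
d [ 205.9  673.7 -113.5] rv [ -0.1  -0.  -19.6] n 13
[[36.8,-39.8,8.8,-0.0,-0.0,-1.5],[37.8,-38.8,8.8,-0.0,-0.0,-1.5],[38.8,-37.8,8.8,-0.0,-0.0,-1.5],[39.8,-36.7,8.8,-0.0,-0.0,-1.5],[40.8,-35.7,8.8,-0.0,-0.0,-1.5]]
[[41.7,-34.6,8.8,-0.0,-0.0,-1.5],[42.6,-33.5,8.7,-0.0,-0.0,-1.5],[43.5,-32.4,8.7,-0.0,-0.0,-1.5],[44.3,-31.2,8.7,-0.0,-0.0,-1.5],[45.1,-30.0,8.7,-0.0,-0.0,-1.5]]
[[45.9,-28.8,8.7,-0.0,-0.0,-1.5],[46.6,-27.6,8.7,-0.0,-0.0,-1.5],[47.3,-26.4,8.7,-0.0,-0.0,-1.5]]
```

```bash
python3 -m creep '[[0.4,37,-40,9,0,0,-1.5],[0.4,38,-39,9,0,0,-1.5],[0.4,39,-38,9,0,0,-1.5],[0.4,40,-37,9,0,0,-1.5],[0.4,41,-36,9,0,0,-1.5]]' 40
python3 -m creep '[[0.4,42,-35,9,0,0,-1.5],[0.4,43,-34,9,0,0,-1.5],[0.4,43,-33,9,0,0,-1.5],[0.4,44,-31,9,0,0,-1.5],[0.4,45,-30,9,0,0,-1.5]]'
python3 -m creep '[[0.4,46,-29,9,0,0,-1.5],[0.4,47,-28,9,0,0,-1.5],[0.4,47,-26,9,0,0,-1.5],[0.4,0,0,0,0,0,0],[0.4,0,0,0,0,0,0]]'
python3 -c "
from h import *
show();f=grab_frame('top');crop(f,130,140,133,130,5,'t1.png')
plan([455.8,156.1,4],45.4)"
```

```text
time_s: 0.82
ee_pos: [329.8, -255.6, 168.7]
ee_rot: [180.0, -0.0, 33.3]
force: [0.3, -0.7, 0.4]
gripper_width: 54.9
time_s: 1.45
ee_pos: [408.5, 4.5, 123.9]
ee_rot: [180.0, -0.0, 40.8]
force: [0.9, -0.3, 0.8]
gripper_width: 54.8
time_s: 2.08
ee_pos: [455.3, 157.9, 96.7]
ee_rot: [-180.0, 0.1, 45.3]
force: [-0.4, -0.7, 0.5]
gripper_width: 54.7
t 2.08 pos [455.3 157.9  96.7] rot [-1.80e+02  1.00e-01  4.53e+01] F [-0.4 -0.7  0.5] w 54.7 q [ 18.  17. 111.  -0.  52.  62.]
d [  0.4  -1.3 -92.9] rv [-0.   0.1 -0.2] n 2
[[-0.3,0.6,46.4,-0.0,0.0,-0.1],[-0.3,0.6,46.4,-0.0,0.0,-0.1]]
```

View pics/t1.png

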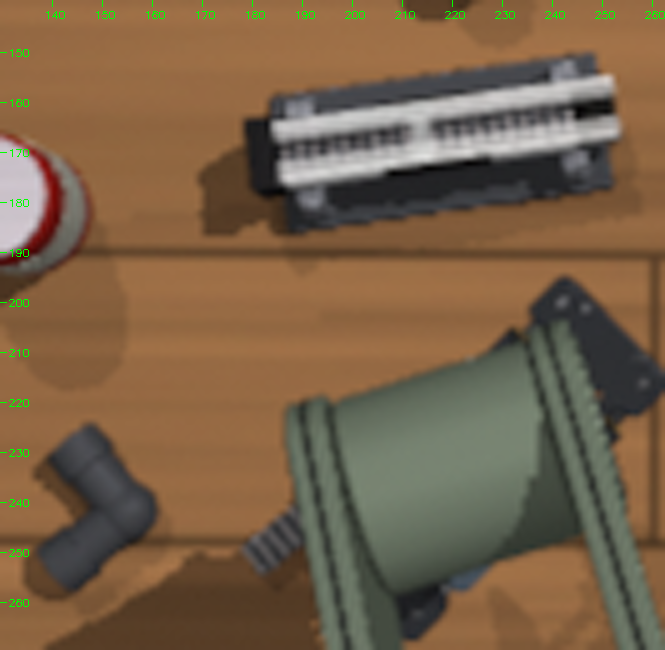

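The arm is over jaw a. Jaw b and the elbow haven't moved, so I'm going down to grip.

```bash
python3 -m creep '[[0.4,-0.3,0.6,46,0,0,0],[0.4,-0.3,0.6,30,0,0,0],[0.4,0,0,15,0,0,0],[0.4,0,0,0,0,0,0],[1,0,0,0,0,0,0]]' 40
python3 -m creep '[[1,0,0,0,0,0,0],[1,0,0,0,0,0,0],[1,0,0,0,0,0,0],[1,0,0,0,0,0,0]]'
python3 -m creep '[[1,0,0,-50,0,0,0],[1,0,0,-50,0,0,0],[1,0,0,-20,0,0,0],[1,0,0,0,0,0,0]]'
python3 -c "
from h import *
show();a=np.radians(-3);R=np.array([[np.cos(a),-np.sin(a)],[np.sin(a),np.cos(a)]])
t=np.array([428,-301])+R@[-35,-45];print(t)
plan([*t,80],87)"
```

```text
time_s: 2.75
ee_pos: [457.0, 156.5, 6.8]
ee_rot: [180.0, -0.1, 45.2]
force: [0.3, -0.8, -0.4]
gripper_width: 47.5
time_s: 3.25
ee_pos: [456.8, 157.1, 6.4]
ee_rot: [180.0, -0.0, 45.3]
force: [-0.0, -1.7, 4.3]
gripper_width: 19.6
time_s: 3.75
ee_pos: [457.0, 157.5, 127.0]
ee_rot: [179.9, -0.2, 45.3]
force: [-0.6, 0.8, -0.9]
gripper_width: 20.2
t 3.75 pos [457.  157.5 127. ] rot [179.9  -0.2  45.3] F [-0.6  0.8 -0.9] w 20.2 q [ 18.  14. 109.   0.  56.  62.]
[ 390.69284825 -344.1065706 ]
d [ -66.3 -501.6  -47. ] rv [  0.1  -0.1 -41.7] n 9
[[-44.8,34.0,5.1,0.0,-0.0,-4.6],[-47.4,30.2,5.1,0.0,-0.0,-4.6],[-49.7,26.3,5.1,0.0,-0.0,-4.6],[-51.6,22.2,5.2,0.0,-0.0,-4.6],[-53.3,18.0,5.2,0.0,-0.0,-4.6]]
[[-54.5,13.6,5.2,0.0,-0.0,-4.6],[-55.5,9.2,5.2,0.0,-0.0,-4.6],[-56.0,4.6,5.2,0.0,-0.0,-4.6],[-56.2,0.1,5.2,0.0,-0.0,-4.6]]
```

```bash
python3 -m creep '[[1,-45,34,4,0,0,-4.6],[1,-47,30,4,0,0,-4.6],[1,-50,26,4,0,0,-4.6],[1,-52,22,4,0,0,-4.6],[1,-53,18,4,0,0,-4.6]]'
python3 -m creep '[[1,-54.5,14,4,0,0,-4.6],[1,-55.5,9,4,0,0,-4.6],[1,-56,5,4,0,0,-4.6],[1,-56,0,4,0,0,-4.6],[1,0,0,0,0,0,0]]'
python3 -c "
from h import *
import time
plan([390.7,-344,13],87); show()"
```

```text
time_s: 4.38
ee_pos: [416.7, -122.5, 104.1]
ee_rot: [-179.8, 0.0, 68.4]
force: [0.6, -0.4, -1.0]
gripper_width: 19.4
time_s: 5.0
ee_pos: [387.2, -346.6, 87.7]
ee_rot: [-179.9, -0.1, 86.4]
force: [-0.2, 0.4, -1.2]
gripper_width: 19.2
d [  3.5   2.6 -74.7] rv [-0.1 -0.1 -0.6] n 2
[[1.4,1.8,37.3,-0.1,-0.0,-0.3],[1.4,1.7,37.3,-0.1,-0.0,-0.3]]
t 5.0 pos [ 387.2 -346.6   87.7] rot [-1.799e+02 -1.000e-01  8.640e+01] F [-0.2  0.4 -1.2] w 19.2 q [-43.  20. 107.  -0.  53. -39.]
```

Then lower it, open a little, retreat, and go to jaw b.

```bash
python3 -m creep '[[1,2.8,3.5,35,0,0,-0.6],[1,0,0,25,0,0,0],[1,0,0,15,0,0,0],[1,0,0,0,0,0,0]]'
python3 -m creep '[[0.6,0,0,0,0,0,0],[0.6,0,0,0,0,0,0],[0.6,0,0,-50,0,0,0],[0.4,0,0,-50,0,0,0],[0.4,0,0,0,0,0,0]]'
python3 -c "
from h import *
show();plan([417.5,271.4,100],129.9)"
```

```text
time_s: 5.5
ee_pos: [391.6, -340.1, 13.8]
ee_rot: [-179.9, -0.1, 87.3]
force: [-0.4, -0.1, -0.9]
gripper_width: 19.6
time_s: 6.12
ee_pos: [394.5, -343.6, 119.7]
ee_rot: [179.5, 0.4, 87.3]
force: [0.6, 0.3, -0.6]
gripper_width: 53.1
t 6.12 pos [ 394.5 -343.6  119.7] rot [179.5   0.4  87.3] F [ 0.6  0.3 -0.6] w 53.1 q [-42.  18. 105.   0.  56. -40.]
d [ 23.  615.  -19.7] rv [  0.3   0.6 -42.6] n 11
[[56.0,-0.6,1.4,0.0,0.1,-3.9],[55.9,3.2,1.5,0.0,0.1,-3.9],[55.5,7.0,1.5,0.0,0.1,-3.9],[54.9,10.7,1.5,0.0,0.1,-3.9],[54.1,14.4,1.6,0.0,0.1,-3.9]]
[[53.0,18.0,1.6,0.0,0.1,-3.9],[51.6,21.5,1.7,0.0,0.1,-3.9],[50.1,25.0,1.7,0.0,0.1,-3.9],[48.3,28.3,1.7,0.0,0.1,-3.9],[46.2,31.5,1.8,0.0,0.1,-3.9]]
[[44.0,34.6,1.8,0.0,0.1,-3.9]]
```

```bash
python3 -m creep '[[0.4,56,-0.5,1.5,0,0,-3.9],[0.4,56,3,1.5,0,0,-3.9],[0.4,55.5,7,1.5,0,0,-3.9],[0.4,55,11,1.5,0,0,-3.9],[0.4,54,14,1.5,0,0,-3.9]]'
python3 -m creep '[[0.4,53,18,1.5,0,0,-3.9],[0.4,51.5,21.5,1.5,0,0,-3.9],[0.4,50,25,1.5,0,0,-3.9],[0.4,48,28,1.5,0,0,-3.9],[0.4,46,31.5,1.5,0,0,-3.9]]'
python3 -m creep '[[0.4,44,34.5,1.5,0,0,-3.9],[0.4,0,0,0,0,0,0],[0.4,0,0,0,0,0,0]]'
python3 -c "
from h import *
show();plan([417.5,271.4,6],129.9)
f=grab_frame('top');g=grab_frame('side');crop(f,310,140,133,133,4,'t2.png');crop(f,130,140,133,130,5,'t2b.png');crop(g,200,180,140,150,4,'s2.png')"
```

```text
time_s: 6.75
ee_pos: [401.6, -60.0, 107.1]
ee_rot: [180.0, 0.0, 106.9]
force: [0.5, -0.3, 0.3]
gripper_width: 54.8
time_s: 7.38
ee_pos: [411.1, 218.8, 99.5]
ee_rot: [-180.0, 0.0, 126.4]
force: [0.4, -0.3, -0.3]
gripper_width: 54.8
time_s: 7.75
ee_pos: [412.6, 272.3, 97.8]
ee_rot: [-179.9, 0.0, 130.2]
force: [-0.1, 0.4, -1.4]
gripper_width: 54.6
t 7.75 pos [412.6 272.3  97.8] rot [-179.9    0.   130.2] F [-0.1  0.4 -1.4] w 54.6 q [ 32.  17. 110.  -0.  53.  -8.]
d [  4.9  -0.9 -91.8] rv [-0.1  0.   0.3] n 2
[[-1.9,1.7,45.9,-0.1,0.0,0.1],[-1.9,1.6,45.9,-0.1,0.0,0.1]]
```

View pics/t2.png

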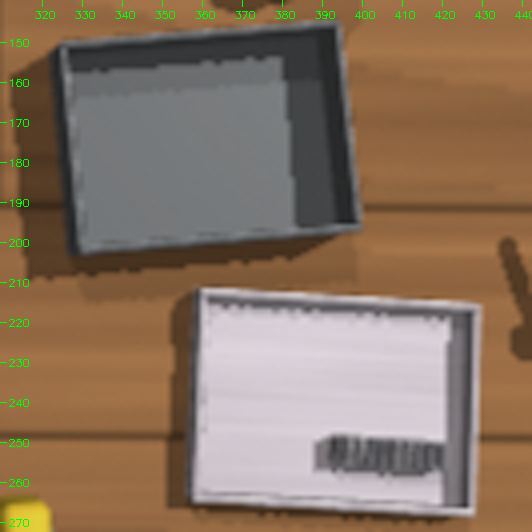

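View pics/s2.png

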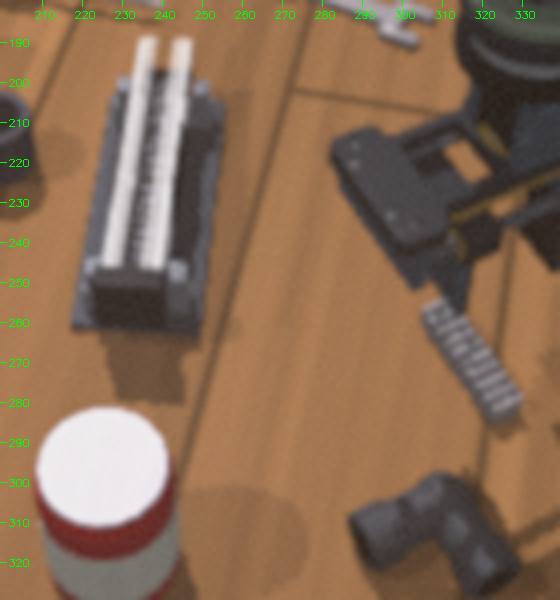

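Jaw a lies in the tray near (405,253), and jaw b is unmoved. I'll grip it next.

```bash
python3 -m creep '[[0.4,-3.8,3.3,46,0,0,0],[0.4,0,0,31,0,0,0],[0.4,0,0,15,0,0,0],[0.4,0,0,0,0,0,0],[1,0,0,0,0,0,0]]' 40
python3 -m creep '[[1,0,0,0,0,0,0],[1,0,0,0,0,0,0],[1,0,0,0,0,0,0],[1,0,0,0,0,0,0]]'
python3 -m creep '[[1,0,0,-50,0,0,0],[1,0,0,-50,0,0,0],[1,0,0,-20,0,0,0],[1,0,0,0,0,0,0]]'
python3 -c "
from h import *
show();a=np.radians(-3);R=np.array([[np.cos(a),-np.sin(a)],[np.sin(a),np.cos(a)]])
t=np.array([428,-301])+R@[33,-45];print(t)
plan([*t,90],87)"
```

```text
time_s: 8.48
ee_pos: [419.3, 272.5, 7.5]
ee_rot: [179.9, 0.0, 130.1]
force: [0.2, 0.1, 0.3]
gripper_width: 47.4
time_s: 8.98
ee_pos: [418.2, 272.1, 6.8]
ee_rot: [-180.0, 0.0, 130.2]
force: [-1.0, -1.7, 5.1]
gripper_width: 19.7
time_s: 9.48
ee_pos: [419.3, 272.8, 127.6]
ee_rot: [179.8, 0.0, 130.2]
force: [0.4, 0.3, -1.3]
gripper_width: 19.7
t 9.47 pos [419.3 272.8 127.6] rot [179.8   0.  130.2] F [ 0.4  0.3 -1.3] w 19.7 q [ 32.  16. 107.  -0.  57.  -8.]
[ 458.59965662 -347.66541562]
d [  39.3 -620.5  -37.6] rv [ 0.2 -0.  43.2] n 11
[[-45.4,-33.7,3.3,0.0,-0.0,3.9],[-47.6,-30.5,3.3,0.0,-0.0,3.9],[-49.6,-27.1,3.3,0.0,-0.0,3.9],[-51.3,-23.7,3.4,0.0,-0.0,3.9],[-52.8,-20.1,3.4,0.0,-0.0,3.9]]
[[-54.1,-16.5,3.4,0.0,-0.0,3.9],[-55.1,-12.7,3.4,0.0,-0.0,3.9],[-55.8,-8.9,3.4,0.0,-0.0,3.9],[-56.3,-5.1,3.4,0.0,-0.0,3.9],[-56.5,-1.2,3.4,0.0,-0.0,3.9]]
[[-56.5,2.7,3.4,0.0,-0.0,3.9]]
```

```bash
python3 -m creep '[[1,-45.5,-33.5,2,0,0,3.9],[1,-47.5,-30.5,3,0,0,3.9],[1,-49.5,-27,3,0,0,3.9],[1,-51.5,-23.5,3,0,0,3.9],[1,-53,-20,3,0,0,3.9]]'
python3 -m creep '[[1,-54,-16.5,3,0,0,3.9],[1,-55,-12.5,3,0,0,3.9],[1,-56,-9,3,0,0,3.9],[1,-56.5,-5,3,0,0,3.9],[1,-56.5,-1,3,0,0,3.9]]'
python3 -m creep '[[1,-56.5,2.7,3,0,0,3.9],[1,0,0,0,0,0,0],[1,0,0,0,0,0,0]]'
python3 -c "
from h import *
show();plan([458.6,-347.7,13],87)"
```

```text
time_s: 10.1
ee_pos: [436.0, -11.4, 110.7]
ee_rot: [-179.9, -0.1, 110.6]
force: [1.1, 0.2, -1.1]
gripper_width: 19.9
time_s: 10.72
ee_pos: [455.2, -293.2, 95.3]
ee_rot: [-179.9, -0.1, 91.0]
force: [0.5, 1.0, -1.0]
gripper_width: 19.7
time_s: 11.1
ee_pos: [458.9, -347.3, 92.5]
ee_rot: [-179.8, -0.2, 87.3]
force: [0.0, 0.6, -1.0]
gripper_width: 19.6
t 11.1 pos [ 458.9 -347.3   92.5] rot [-179.8   -0.2   87.3] F [ 0.   0.6 -1. ] w 19.6 q [-38.  24.  99.   0.  57. -36.]
d [ -0.3  -0.4 -79.5] rv [-0.2 -0.2  0.3] n 2
[[-0.3,-0.0,39.7,-0.1,-0.1,0.1],[-0.3,-0.1,39.7,-0.1,-0.1,0.1]]
```

```bash
python3 -m creep '[[1,-0.5,0,38,0,0,0],[1,0,0,26,0,0,0],[1,0,0,15,0,0,0],[1,0,0,0,0,0,0]]'
python3 -m creep '[[0.6,0,0,0,0,0,0],[0.6,0,0,0,0,0,0],[0.6,0,0,-50,0,0,0],[0.33,0,0,-50,0,0,0],[0.33,0,0,0,0,0,0]]'
python3 -c "
from h import *
show();plan([395.9,402.3,110],130.8)
f=grab_frame('top'); g=grab_frame('side'); e=[422,372,17]; th=41
W=[(box(e,th,(0,52),(-17,17),(-17,17)),(0,255,0)),(box(e,th,(-17,17),(0,52),(-17,17)),(0,255,0))]
D=lambda f:[(proj(f,w),c) for w,c in W]
crop(f,125,200,100,80,8,'e1.png',D(f));crop(g,270,280,80,60,8,'e2.png',D(g))
"
```

```text
time_s: 11.6
ee_pos: [459.6, -347.5, 14.6]
ee_rot: [-179.9, -0.1, 87.3]
force: [-0.6, -0.5, -1.8]
gripper_width: 19.8
time_s: 12.22
ee_pos: [462.7, -351.0, 120.8]
ee_rot: [179.5, 0.4, 87.3]
force: [-0.0, 0.2, 1.2]
gripper_width: 53.4
t 12.22 pos [ 462.7 -351.   120.8] rot [179.5   0.4  87.3] F [-0.   0.2  1.2] w 53.4 q [-38.  23.  97.  -0.  59. -36.]
d [-66.8 753.3 -10.8] rv [  0.4   0.6 -43.5] n 14
[[53.5,-7.3,0.3,0.0,0.0,-3.1],[53.8,-4.4,0.4,0.0,0.0,-3.1],[54.0,-1.5,0.4,0.0,0.0,-3.1],[54.0,1.4,0.5,0.0,0.0,-3.1],[53.8,4.4,0.5,0.0,0.0,-3.1]]
[[53.5,7.3,0.5,0.0,0.0,-3.1],[53.1,10.2,0.6,0.0,0.0,-3.1],[52.4,13.0,0.6,0.0,0.0,-3.1],[51.6,15.9,0.6,0.0,0.0,-3.1],[50.7,18.6,0.7,0.0,0.0,-3.1]]
[[49.6,21.4,0.7,0.0,0.0,-3.1],[48.4,24.0,0.7,0.0,0.0,-3.1],[47.0,26.6,0.7,0.0,0.0,-3.1],[45.5,29.1,0.8,0.0,0.0,-3.1]]
```

View pics/e1.png

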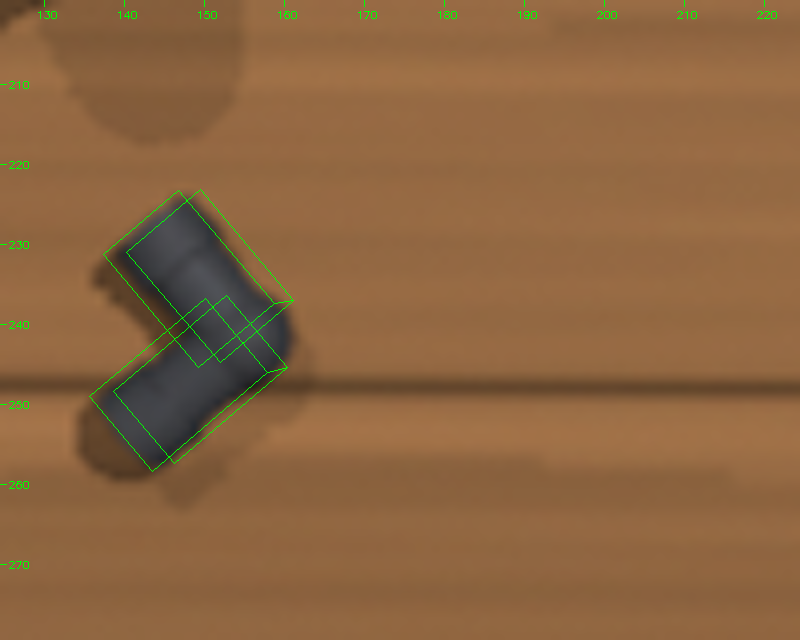

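View pics/e2.png

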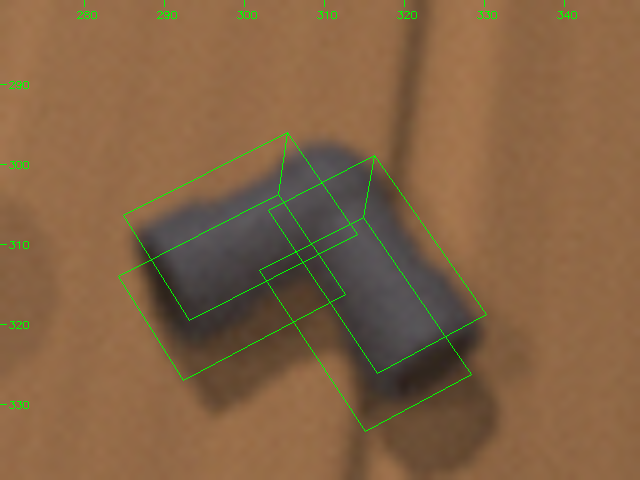

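The elbow fit is good: leg 2 runs from (155,241) to (140,254) in the top view.

```bash
python3 -m creep '[[0.33,53.5,-7,0.5,0,0,-3.1],[0.33,54,-4.5,0.5,0,0,-3.1],[0.33,54,-1.5,0.5,0,0,-3.1],[0.33,54,1.5,0.5,0,0,-3.1],[0.33,54,4.5,0.5,0,0,-3.1]]'
python3 -m creep '[[0.33,53.5,7.5,0,0,0,-3.1],[0.33,53,10,0,0,0,-3.1],[0.33,52.5,13,0,0,0,-3.1],[0.33,51.5,16,0,0,0,-3.1],[0.33,50.5,18.5,0,0,0,-3.1]]'
python3 -m creep '[[0.33,49.5,21.5,0,0,0,-3.1],[0.33,48.5,24,0,0,0,-3.1],[0.33,47,26.5,0,0,0,-3.1],[0.33,45.5,29,0,0,0,-3.1],[0.33,0,0,0,0,0,0]]'
python3 -c "
from h import *
show();plan([395.9,402.3,6],130.8)"
```

```text
time_s: 12.95
ee_pos: [435.3, -77.7, 111.7]
ee_rot: [-179.9, -0.1, 102.8]
force: [0.5, 0.5, 0.1]
gripper_width: 61.2
time_s: 13.58
ee_pos: [411.9, 190.6, 111.7]
ee_rot: [-179.9, 0.0, 118.4]
force: [0.5, -0.8, 0.2]
gripper_width: 60.8
time_s: 14.2
ee_pos: [393.4, 407.1, 111.1]
ee_rot: [-179.9, -0.0, 130.9]
force: [-0.3, -0.7, 0.1]
gripper_width: 61.0
t 14.2 pos [393.4 407.1 111.1] rot [-179.9   -0.   130.9] F [-0.3 -0.7  0.1] w 61.0 q [45. 22. 99.  0. 58.  4.]
d [   2.5   -4.8 -105.1] rv [-0.1 -0.   0.1] n 2
[[-2.6,-0.5,52.5,-0.0,-0.0,0.1],[-2.6,-0.6,52.5,-0.0,-0.0,0.1]]
```

```bash
python3 -m creep '[[0.33,-4.5,-1,50,0,0,0],[0.33,-0.7,0,36,0,0,0],[0.33,0,0,18,0,0,0],[0.33,0,0,0,0,0,0],[1,0,0,0,0,0,0]]' 40
python3 -m creep '[[1,0,0,0,0,0,0],[1,0,0,0,0,0,0],[1,0,0,0,0,0,0],[1,0,0,0,0,0,0]]'
python3 -m creep '[[1,0,0,-50,0,0,0],[1,0,0,-50,0,0,0],[1,0,0,-30,0,0,0],[1,0,0,0,0,0,0]]'
python3 -c "
from h import *
show();a=np.radians(4.5);R=np.array([[np.cos(a),-np.sin(a)],[np.sin(a),np.cos(a)]])
t=np.array([613,-206])+R@[-15,23];print(t)
plan([*t,120],94.5)"
```

```text
time_s: 14.82
ee_pos: [397.4, 399.4, 9.2]
ee_rot: [180.0, 0.0, 130.6]
force: [-1.1, -0.2, -0.4]
gripper_width: 53.7
time_s: 15.32
ee_pos: [397.2, 400.0, 9.6]
ee_rot: [180.0, 0.0, 130.7]
force: [-0.7, -1.4, 6.2]
gripper_width: 32.9
time_s: 15.82
ee_pos: [398.0, 400.8, 140.6]
ee_rot: [179.7, -0.0, 130.7]
force: [0.0, -1.0, -3.2]
gripper_width: 33.2
t 15.82 pos [398.  400.8 140.6] rot [179.7  -0.  130.7] F [ 0.  -1.  -3.2] w 33.2 q [44. 20. 98. -0. 62.  3.]
[ 596.24168079 -184.24778776]
d [ 198.2 -585.1  -20.6] rv [ 0.3 -0.1 36.2] n 11
[[-52.1,-21.0,1.8,0.0,-0.0,3.3],[-53.2,-18.0,1.8,0.0,-0.0,3.3],[-54.1,-14.9,1.8,0.0,-0.0,3.3],[-54.9,-11.8,1.8,0.0,-0.0,3.3],[-55.5,-8.6,1.8,0.0,-0.0,3.3]]
[[-55.9,-5.4,1.8,0.0,-0.0,3.3],[-56.1,-2.2,1.8,0.0,-0.0,3.3],[-56.2,1.0,1.9,0.0,-0.0,3.3],[-56.0,4.3,1.9,0.0,-0.0,3.3],[-55.7,7.5,1.9,0.0,-0.0,3.3]]
[[-55.1,10.6,1.9,0.0,-0.0,3.3]]
```

```bash
python3 -m creep '[[1,-52,-21,0,0,0,3.3],[1,-53,-18,0,0,0,3.3],[1,-54,-15,0,0,0,3.3],[1,-55,-12,0,0,0,3.3],[1,-55.5,-8.5,0,0,0,3.3]]'
python3 -m creep '[[1,-56,-5.5,0,0,0,3.3],[1,-56,-2,0,0,0,3.3],[1,-56,1,0,0,0,3.3],[1,-56,4,0,0,0,3.3],[1,-55.5,7.5,0,0,0,3.3]]'
python3 -m creep '[[1,-55,10.5,0,0,0,3.3],[1,0,0,0,0,0,0],[1,0,0,0,0,0,0]]'
python3 -c "
from h import *
show();plan([596.2,-184.2,18],94.5)
f=grab_frame('top');crop(f,310,140,133,133,4,'t3.png');crop(f,120,140,190,133,4,'t3b.png')"
```

```text
time_s: 16.45
ee_pos: [485.6, 132.0, 136.5]
ee_rot: [-179.8, -0.0, 114.1]
force: [0.7, 0.3, -2.2]
gripper_width: 33.2
time_s: 17.08
ee_pos: [575.1, -133.3, 136.1]
ee_rot: [-179.8, -0.1, 97.5]
force: [1.1, 0.6, -2.4]
gripper_width: 33.2
time_s: 17.45
ee_pos: [592.4, -184.3, 136.4]
ee_rot: [-179.8, -0.1, 94.3]
force: [0.0, 1.1, -2.8]
gripper_width: 33.1
t 17.45 pos [ 592.4 -184.3  136.4] rot [-1.798e+02 -1.000e-01  9.430e+01] F [ 0.   1.1 -2.8] w 33.1 q [-18.  26.  90.   0.  65. -23.]
d [ 3.800e+00  1.000e-01 -1.184e+02] rv [-0.2 -0.1 -0.2] n 3
[[-0.1,1.4,39.5,-0.1,-0.0,-0.1],[-0.1,1.4,39.5,-0.1,-0.0,-0.1],[-0.1,1.3,39.5,-0.1,-0.0,-0.1]]
```

View pics/t3.png

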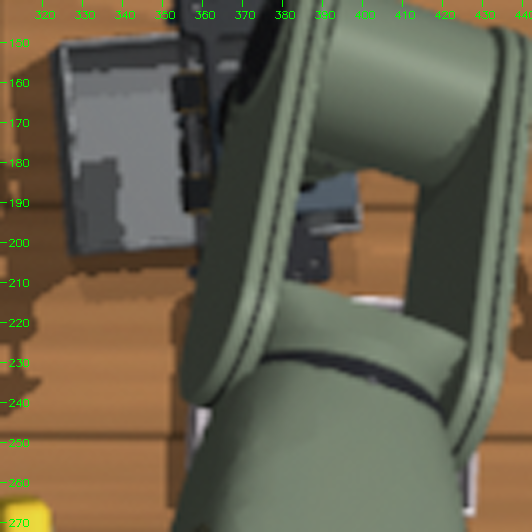

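View pics/t3b.png

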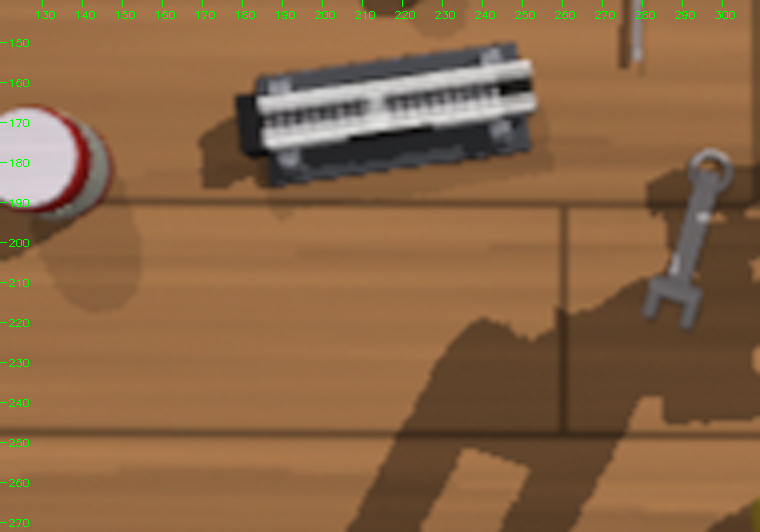

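The gripper is over the bin; nothing else is left on the bench. Lowering and releasing.

```bash
python3 -m creep '[[1,-0.3,4,50,0,0,0],[1,0,0,40,0,0,0],[1,0,0,20,0,0,0],[1,0,0,8,0,0,0],[1,0,0,0,0,0,0]]'
python3 -m creep '[[0.5,0,0,0,0,0,0],[0.5,0,0,0,0,0,0],[0.5,0,0,-50,0,0,0],[0.3,0,0,-55,0,0,0],[0.3,0,0,-55,0,0,0]]'
python3 -c "
from h import *
show();plan([632.7,199.7,150],98.04)"
```

```text
time_s: 18.12
ee_pos: [597.7, -184.0, 20.9]
ee_rot: [-180.0, -0.0, 94.4]
force: [0.3, -0.8, -1.8]
gripper_width: 33.2
time_s: 18.75
ee_pos: [598.0, -185.1, 183.7]
ee_rot: [179.9, 0.0, 94.4]
force: [1.0, 0.4, 0.3]
gripper_width: 62.2
t 18.75 pos [ 598.  -185.1  183.7] rot [179.9   0.   94.4] F [1.  0.4 0.3] w 62.2 q [-18.  24.  85.  -0.  71. -23.]
d [ 34.7 384.8 -33.7] rv [ 0.1  0.1 -3.7] n 7
[[54.4,9.1,4.8,0.0,0.0,-0.5],[54.3,9.6,4.8,0.0,0.0,-0.5],[54.3,10.1,4.8,0.0,0.0,-0.5],[54.2,10.6,4.8,0.0,0.0,-0.5],[54.1,11.1,4.8,0.0,0.0,-0.5]]
[[54.0,11.6,4.8,0.0,0.0,-0.5],[53.8,12.1,4.8,0.0,0.0,-0.5]]
```

```bash
python3 -m creep '[[0.3,54.5,9,4,0,0,-0.5],[0.3,54.5,9.5,4,0,0,-0.5],[0.3,54.5,10,4,0,0,-0.5],[0.3,54,10.5,4,0,0,-0.5],[0.3,54,11,4,0,0,-0.5]]'
python3 -m creep '[[0.3,54,11.5,4,0,0,-0.6],[0.3,54,12,4,0,0,-0.6],[0.3,0,0,0,0,0,0],[0.3,0,0,0,0,0,0]]'
python3 -c "
from h import *
show();plan([632.7,199.7,22],98.04)
f=grab_frame('top');g=grab_frame('side');crop(f,310,140,133,133,4,'t4.png');crop(f,120,140,190,133,4,'t4b.png');crop(g,200,150,140,130,5,'s4.png')"
```

```text
time_s: 19.38
ee_pos: [622.6, 91.8, 162.0]
ee_rot: [179.9, 0.0, 96.9]
force: [1.0, -0.3, 0.3]
gripper_width: 63.8
time_s: 19.88
ee_pos: [632.1, 199.8, 153.5]
ee_rot: [180.0, 0.0, 98.1]
force: [-0.5, -0.6, 0.3]
gripper_width: 63.8
t 19.88 pos [632.1 199.8 153.5] rot [180.    0.   98.1] F [-0.5 -0.6  0.3] w 63.8 q [17. 28. 82. -0. 69.  8.]
d [ 6.000e-01 -1.000e-01 -1.315e+02] rv [0.  0.  0.1] n 3
[[-0.0,0.2,43.8,0.0,0.0,0.0],[-0.1,0.2,43.8,0.0,0.0,0.0],[-0.1,0.2,43.8,0.0,0.0,0.0]]
```

View pics/t4.png

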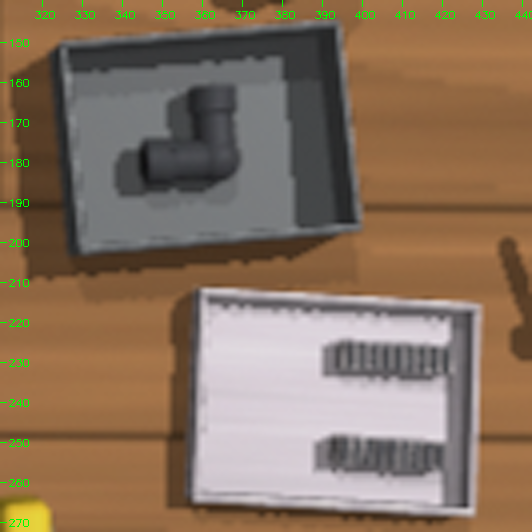

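View pics/s4.png

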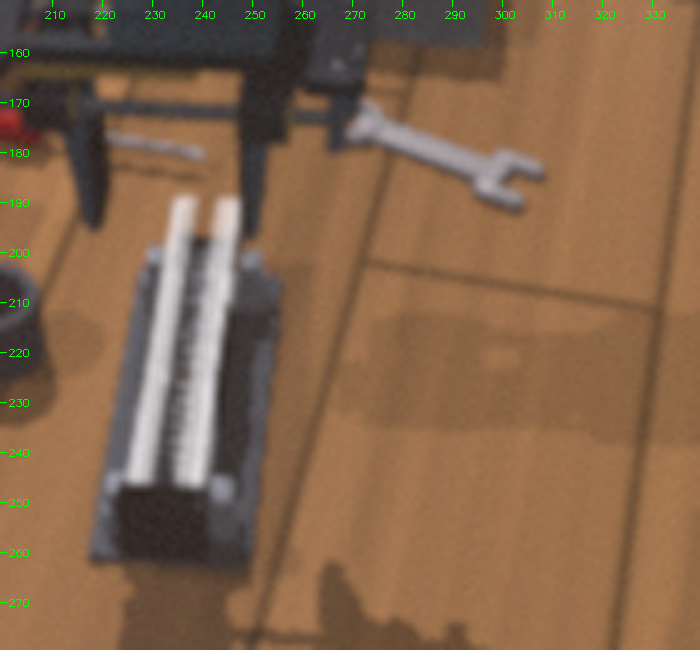

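The elbow sits in the bin at (360,180) and both jaws are in the tray. Now I'm descending on the sleeve.

```bash
python3 -m creep '[[0.3,0,0.4,50,0,0,0],[0.3,0,0,40,0,0,0],[0.3,0,0,25,0,0,0],[0.3,0,0,15,0,0,0],[0.3,0,0,0,0,0,0]]' 50
python3 -m creep '[[0.4,0,0,0,0,0,0],[0.45,0,0,0,0,0,0],[0.5,0,0,0,0,0,0],[0.55,0,0,0,0,0,0],[0.6,0,0,0,0,0,0]]'
python3 -m creep '[[0.8,0,0,0,0,0,0],[1,0,0,0,0,0,0],[1,0,0,0,0,0,0],[1,0,0,0,0,0,0]]'
python3 -c "
from h import *
show()"
```

```text
time_s: 20.6
ee_pos: [632.2, 199.2, 22.4]
ee_rot: [-179.9, 0.0, 98.0]
force: [-0.3, -0.3, 0.0]
gripper_width: 64.1
time_s: 21.22
ee_pos: [632.6, 200.3, 23.1]
ee_rot: [180.0, 0.0, 98.1]
force: [-0.5, 0.5, 1.6]
gripper_width: 37.5
time_s: 21.72
ee_pos: [632.6, 200.3, 23.1]
ee_rot: [180.0, -0.0, 98.1]
force: [-0.2, 0.6, 2.0]
gripper_width: 37.8
t 21.73 pos [632.6 200.3  23.1] rot [180.   -0.   98.1] F [-0.2  0.6  2. ] w 37.8 q [17. 35. 91. -0. 54.  9.]
```

```bash
python3 -m creep '[[1,0,0,-5,0,0,0],[1,0,0,-15,0,0,0],[1,0,0,-30,0,0,0],[1,0,0,-40,0,0,0],[1,0,0,-40,0,0,0]]'
python3 -m creep '[[1,0,0,-30,0,0,0],[1,0,0,-15,0,0,0],[1,0,0,-5,0,0,0],[1,0,0,0,0,0,0]]'
python3 -m creep '[[1,0,0,0,0,2,0],[1,0,0,0,0,2,0],[1,0,0,0,0,2,0],[1,0,0,0,0,2,0],[1,0,0,0,0,2,0]]'
python3 -m creep '[[1,0,0,0,0,2,0],[1,0,0,0,0,0,0],[1,0,0,0,0,0,0]]'
cat >> h.py <<'E'
def tubeview(name,so=None,off=(0,0)):
    """overlay tube model from tool pose; stickout marks"""
    s=state(); f=grab_frame("top"); g=grab_frame("side")
    R=Ro.from_euler('xyz',s["ee_rot"],degrees=True); p=np.array(s["ee_pos"])
    # tool coords: tube y = tool x, tube x= tool y?, up=-tool z ; axis 16.9 behind tcp
    def T(x,y,z): return p+R.apply(np.array([y,x,-16.9-z]))
    W=[(np.array([T(-17,-103,17),T(17,-103,17),T(17,-103,-17),T(-17,-103,-17),T(-17,-103,17),T(-17,87,17),T(17,87,17),T(17,-103,17)]),(0,0,255))]
    for y in (-103-12,-103-30,-103-45):
        W.append((np.array([T(-10,y,5),T(10,y,5),T(10,y,-13)]),(0,255,255) if y!=-133 else (0,255,0)))
    show(); print("mouth down deg",np.degrees(np.arcsin(R.apply([1,0,0])[2])))
    for f_,n in((f,"t"),(g,"s")):
        c=proj(f_,T(0,-90,0))[0].astype(int); x0=min(max(c[0]-40,0),512-80);y0=min(max(c[1]-30,0),384-60)
        a=f"pics/{name}{n}.png"; crop(f_,x0,y0,80,60,5,f"{name}{n}.png"); crop(f_,x0,y0,80,60,5,f"{name}{n}o.png",[(proj(f_,w),cc) for w,cc in W])
        A=np.hstack([cv2.imread(a),cv2.imread(f"pics/{name}{n}o.png")])
        B=A if n=="t" else np.vstack([B,A])
    cv2.imwrite(f"pics/{name}.png",B)
E
python3 -c "
from h import *
tubeview('v1')"
```

```text
time_s: 22.35
ee_pos: [632.1, 200.0, 154.3]
ee_rot: [-180.0, 0.0, 98.1]
force: [1.0, -0.7, -5.3]
gripper_width: 37.7
time_s: 22.85
ee_pos: [632.0, 200.0, 201.9]
ee_rot: [-179.9, 0.0, 98.1]
force: [0.3, 0.2, -5.4]
gripper_width: 37.5
time_s: 23.48
ee_pos: [632.6, 199.9, 203.0]
ee_rot: [180.0, -10.1, 98.1]
force: [0.1, 0.2, -4.8]
gripper_width: 37.7
time_s: 23.85
ee_pos: [632.5, 200.3, 203.0]
ee_rot: [180.0, -12.0, 98.1]
force: [0.9, -0.5, -4.4]
gripper_width: 38.1
t 23.95 pos [632.4 200.6 203. ] rot [180.  -12.   98.1] F [-0.5  0.1 -4.2] w 37.9 q [11. 26. 80. 12. 74. -1.]
mouth down deg 11.996807007748593
```

View pics/v1.png

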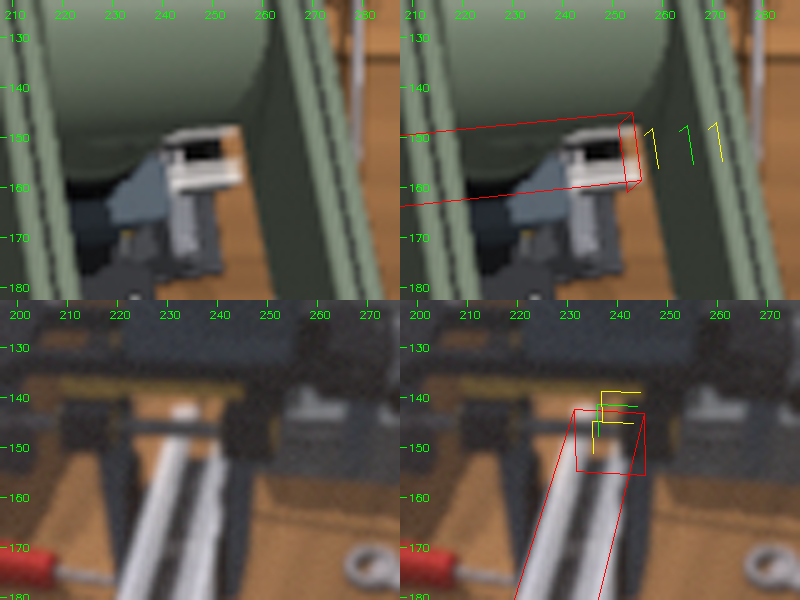

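At 12° the insert is still inside. However, the forearm would hide the protruding insert in the top view, and the gripper hides it in the side view. I'll level the tube and turn it so the mouth points away from the robot.

```bash
python3 -m creep '[[1,0,0,0,0,-2,0],[1,0,0,0,0,-2,0],[1,0,0,0,0,-2,0],[1,0,0,0,0,-2,0],[1,0,0,0,0,-2,0]]'
python3 -m creep '[[1,0,0,0,0,-2,0],[1,0,0,0,0,0,0]]'
python3 -c "
from h import *
plan([560,130,205],185,n=15)"
```

```text
time_s: 24.58
ee_pos: [632.4, 200.5, 202.9]
ee_rot: [180.0, -1.9, 98.1]
force: [-0.1, 0.4, -4.7]
gripper_width: 37.8
time_s: 24.82
ee_pos: [632.3, 201.0, 202.8]
ee_rot: [-180.0, 0.0, 98.1]
force: [-0.8, -0.0, -4.0]
gripper_width: 37.8
d [-72.3 -71.    2.2] rv [ -0.    0.  -86.9] n 15
[[-4.0,-5.4,-0.1,-0.0,0.0,-5.8],[-3.4,-5.8,-0.1,-0.0,0.0,-5.8],[-2.8,-6.1,-0.1,-0.0,0.0,-5.8],[-2.2,-6.4,-0.1,-0.0,0.0,-5.8],[-1.5,-6.6,-0.1,-0.0,0.0,-5.8]]
[[-0.9,-6.7,-0.1,-0.0,0.0,-5.8],[-0.2,-6.8,-0.1,-0.0,0.0,-5.8],[0.5,-6.7,-0.1,-0.0,0.0,-5.8],[1.2,-6.7,-0.1,-0.0,0.0,-5.8],[1.8,-6.5,-0.1,-0.0,0.0,-5.8]]
[[2.5,-6.3,-0.1,-0.0,0.0,-5.8],[3.1,-6.0,-0.1,-0.0,0.0,-5.8],[3.7,-5.7,-0.1,-0.0,0.0,-5.8],[4.2,-5.3,-0.1,-0.0,0.0,-5.8],[4.8,-4.8,-0.1,-0.0,0.0,-5.8]]
```

```bash
python3 -m creep '[[1,-4,-5.4,0,0,0,-5.8],[1,-3.4,-5.8,0,0,0,-5.8],[1,-2.8,-6,0,0,0,-5.8],[1,-2.2,-6.4,0,0,0,-5.8],[1,-1.5,-6.6,0,0,0,-5.8]]'
python3 -m creep '[[1,-1,-6.7,0,0,0,-5.8],[1,0,-6.8,0,0,0,-5.8],[1,0.5,-6.7,0,0,0,-5.8],[1,1.2,-6.7,0,0,0,-5.8],[1,1.8,-6.5,0,0,0,-5.8]]'
python3 -m creep '[[1,2.5,-6.3,0,0,0,-5.8],[1,3,-6,0,0,0,-5.8],[1,3.7,-5.7,0,0,0,-5.8],[1,4.2,-5.3,0,0,0,-5.8],[1,4.8,-4.8,0,0,0,-5.8]]'
python3 -m creep '[[1,0,0,0,0,2,0],[1,0,0,0,0,2,0],[1,0,0,0,0,2,0],[1,0,0,0,0,2,0],[1,0,0,0,0,2,0]]'
python3 -m creep '[[1,0,0,0,0,2,0],[1,0,0,0,0,0,0],[1,0,0,0,0,0,0]]'
python3 -c "
from h import *
tubeview('v2')"
```

```text
time_s: 25.45
ee_pos: [608.4, 176.3, 203.0]
ee_rot: [180.0, 0.0, 127.2]
force: [0.2, 0.6, -4.7]
gripper_width: 37.5
time_s: 26.08
ee_pos: [584.2, 152.6, 203.1]
ee_rot: [180.0, 0.0, 156.2]
force: [0.0, -0.5, -4.3]
gripper_width: 37.6
time_s: 26.7
ee_pos: [560.2, 128.8, 203.1]
ee_rot: [180.0, 0.0, -174.8]
force: [0.3, 0.0, -4.2]
gripper_width: 38.0
time_s: 27.32
ee_pos: [560.8, 129.0, 203.2]
ee_rot: [180.0, -10.0, -175.0]
force: [1.4, 0.1, -4.2]
gripper_width: 37.8
time_s: 27.7
ee_pos: [560.3, 129.1, 203.0]
ee_rot: [-180.0, -11.9, -174.9]
force: [0.1, -0.3, -3.9]
gripper_width: 37.7
t 27.8 pos [560.2 129.2 203.2] rot [ 180.   -11.9 -174.9] F [-0.1 -0.5 -4.1] w 37.8 q [ 11.  25.  82.   1.  85. -84.]
mouth down deg 11.944499535109559
```

View pics/v2.png

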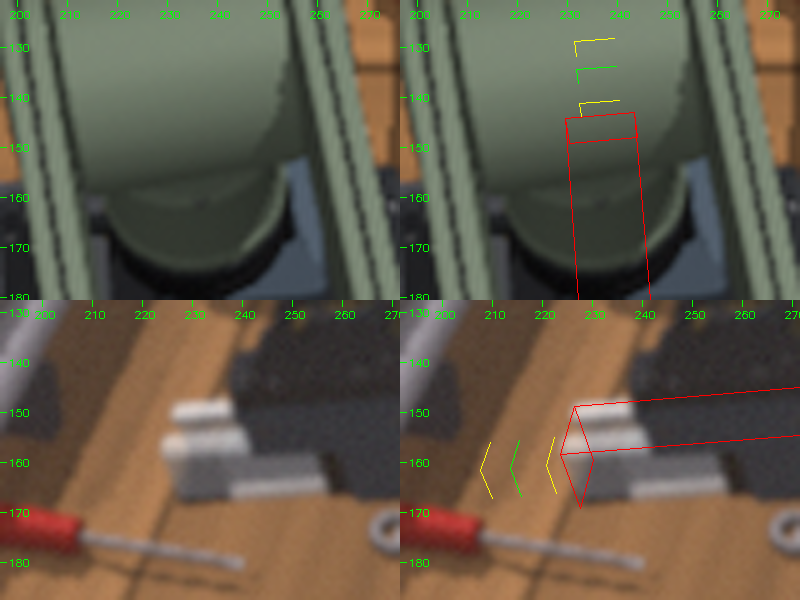

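The side view shows it well: the rim is at about (226,160) and the insert front, seen through the wall, is at about (238,165). I'll tilt in small steps.

```bash
python3 -m creep '[[1,0,0,0,0,1,0],[1,0,0,0,0,1,0],[1,0,0,0,0,0,0],[1,0,0,0,0,0,0]]'
python3 -c "
from h import *
tubeview('v3')"
```

```text
time_s: 28.3
ee_pos: [560.3, 129.3, 202.8]
ee_rot: [-180.0, -14.0, -174.9]
force: [0.1, 0.4, -4.9]
gripper_width: 37.8
t 28.4 pos [560.2 129.2 202.9] rot [-180.   -14.  -174.9] F [ 0.1  1.  -4.8] w 37.7 q [ 11.  26.  80.   1.  88. -84.]
mouth down deg 14.011095928114127
```

View pics/v3s.png

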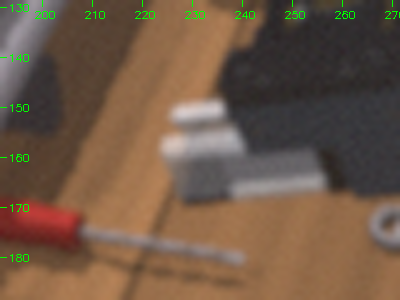

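Still in place (front at about 238). Adding 1° steps.

```bash
python3 -m creep '[[1,0,0,0,0,1,0],[1,0,0,0,0,0,0],[1,0,0,0,0,0,0]]'
python3 -c "
from h import *
tubeview('v4')"
```

```text
time_s: 28.78
ee_pos: [560.3, 129.2, 202.9]
ee_rot: [-180.0, -15.0, -174.9]
force: [1.1, -0.0, -4.9]
gripper_width: 37.7
t 28.88 pos [560.2 129.2 202.9] rot [-180.   -15.  -174.9] F [-0.  -0.4 -4.9] w 38.1 q [ 11.  27.  79.   2.  89. -84.]
mouth down deg 15.000768182319637
```

View pics/v4s.png

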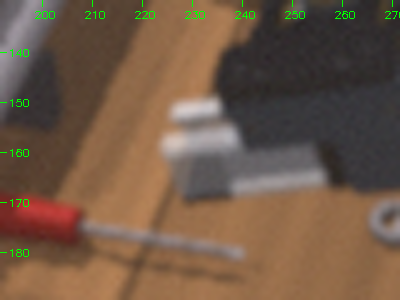

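```bash
python3 -m creep '[[1,0,0,0,0,1,0],[1,0,0,0,0,0,0],[1,0,0,0,0,0,0]]'
python3 -c "
from h import *
tubeview('v5')"
```

```text
time_s: 29.25
ee_pos: [560.3, 129.3, 202.8]
ee_rot: [-180.0, -16.0, -174.9]
force: [-1.2, -0.6, -4.2]
gripper_width: 37.3
t 29.35 pos [560.3 129.2 202.9] rot [-180.   -16.  -174.9] F [ 0.1  0.  -4.7] w 37.8 q [ 11.  27.  79.   2.  90. -84.]
mouth down deg 16.00791919172503
```

View pics/v5s.png

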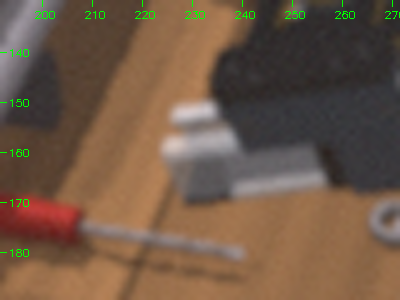

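```bash
python3 -m creep '[[1,0,0,0,0,1,0],[1,0,0,0,0,0,0],[1,0,0,0,0,0,0]]'
python3 -c "
from h import *
tubeview('v6')"
```

```text
time_s: 29.72
ee_pos: [560.3, 129.2, 202.8]
ee_rot: [-180.0, -17.0, -174.9]
force: [-0.2, -0.4, -5.1]
gripper_width: 37.5
t 29.82 pos [560.2 129.2 202.9] rot [-180.   -17.  -174.9] F [ 1.2 -0.1 -5.1] w 37.8 q [ 11.  28.  78.   2.  91. -84.]
mouth down deg 17.006934890212595
```

View pics/v6s.png

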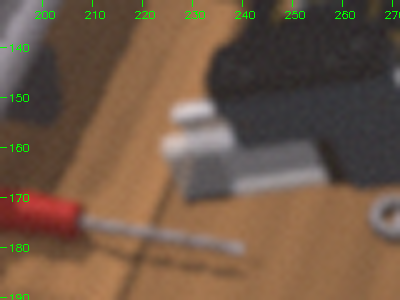

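```bash
python3 -m creep '[[1,0,0,0,0,1,0],[1,0,0,0,0,0,0],[1,0,0,0,0,0,0]]'
python3 -c "
from h import *
tubeview('v7')"
```

```text
time_s: 30.2
ee_pos: [560.3, 129.2, 202.8]
ee_rot: [-180.0, -18.0, -174.9]
force: [-0.2, -0.1, -5.1]
gripper_width: 37.8
t 30.3 pos [560.2 129.2 202.9] rot [-180.   -18.  -174.9] F [ 0.5 -0.5 -4.6] w 37.9 q [ 11.  29.  77.   2.  92. -84.]
mouth down deg 18.007877703125214
```

View pics/v7s.png

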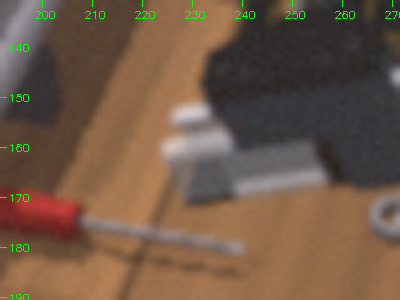

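```bash
python3 -m creep '[[1,0,0,0,0,1,0],[1,0,0,0,0,0,0],[1,0,0,0,0,0,0]]'
python3 -c "
from h import *
tubeview('v8')"
```

```text
time_s: 30.68
ee_pos: [560.3, 129.2, 202.8]
ee_rot: [-180.0, -19.0, -174.9]
force: [-0.8, -0.6, -4.7]
gripper_width: 37.8
t 30.77 pos [560.2 129.2 202.9] rot [-180.   -19.  -174.9] F [-0.2  0.2 -4.5] w 37.8 q [ 11.  29.  76.   2.  93. -85.]
mouth down deg 19.010757287391503
```

View pics/v8s.png

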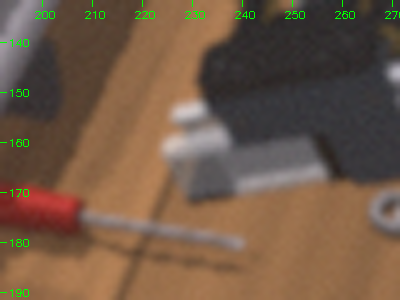

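```bash
python3 -m creep '[[1,0,0,0,0,0,0],[1,0,0,0,0,0,0]]'
python3 -c "
from h import *
tubeview('v9')
A=np.hstack([cv2.imread('pics/v%ds.png'%i) for i in (6,9)]);cv2.imwrite('pics/c9.png',A)"
```

```text
time_s: 31.02
ee_pos: [560.2, 129.2, 203.0]
ee_rot: [-180.0, -19.0, -174.9]
force: [-0.1, -0.4, -5.1]
gripper_width: 38.0
t 31.12 pos [560.2 129.2 203. ] rot [-180.   -19.  -174.9] F [ 0.1 -0.1 -3.9] w 37.5 q [ 11.  29.  76.   2.  93. -85.]
mouth down deg 18.991518062683138
```

View pics/c9.png

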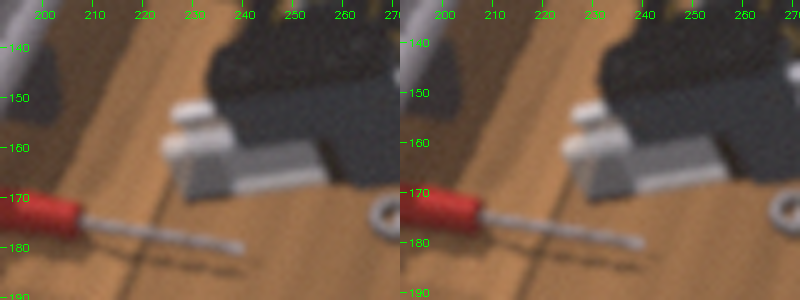

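No change at 19°. Going to 20°.

```bash
python3 -m creep '[[1,0,0,0,0,1,0],[1,0,0,0,0,0,0],[1,0,0,0,0,0,0]]'
python3 -c "
from h import *
tubeview('v10')"
```

```text
time_s: 31.5
ee_pos: [560.3, 129.2, 202.8]
ee_rot: [-180.0, -20.0, -174.9]
force: [-0.2, 0.1, -5.2]
gripper_width: 38.1
t 31.6 pos [560.2 129.2 202.9] rot [-180.   -20.  -174.9] F [-0.6  0.5 -5.3] w 37.9 q [ 11.  30.  76.   2.  94. -85.]
mouth down deg 20.006568776894888
```

View pics/v10s.png

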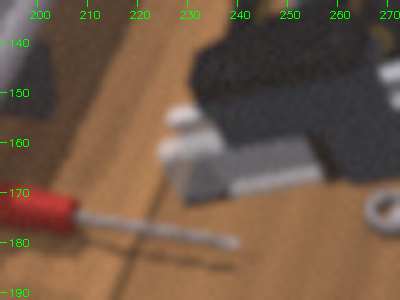

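```bash
python3 -m creep '[[1,0,0,0,0,0,0]]'
python3 -c "
from h import *
tubeview('v11')
A=np.hstack([cv2.imread('pics/v%ds.png'%i) for i in (10,11)]);cv2.imwrite('pics/c11.png',A)"
```

```text
time_s: 31.72
ee_pos: [560.2, 129.2, 203.0]
ee_rot: [-180.0, -20.0, -174.9]
force: [0.4, -0.2, -5.0]
gripper_width: 37.6
t 31.82 pos [560.2 129.2 203. ] rot [-180.   -20.  -174.9] F [-0.2  0.2 -3.6] w 37.8 q [ 11.  30.  76.   2.  94. -85.]
mouth down deg 19.998095381495556
```

View pics/c11.png

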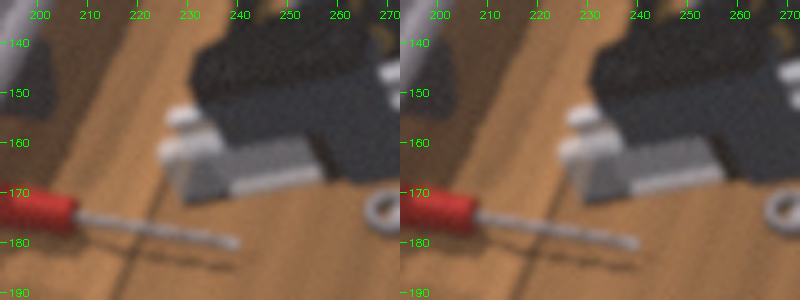

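The insert has begun to move: its front is now at about 231, near the rim. I'll hold briefly and look.

```bash
python3 -m creep '[[1,0,0,0,0,0,0],[1,0,0,0,0,0,0]]'
python3 -c "
from h import *
tubeview('v12')
A=np.hstack([cv2.imread('pics/v%ds.png'%i) for i in (11,12)]);cv2.imwrite('pics/c12.png',A)"
```

```text
time_s: 32.08
ee_pos: [560.2, 129.2, 203.0]
ee_rot: [-180.0, -20.0, -174.9]
force: [-1.4, -0.8, -4.9]
gripper_width: 37.7
t 32.17 pos [560.2 129.2 202.9] rot [-180.   -20.  -174.9] F [ 0.6 -0.2 -4.5] w 37.7 q [ 11.  30.  76.   2.  94. -85.]
mouth down deg 19.9929953774935
```

View pics/c12.png

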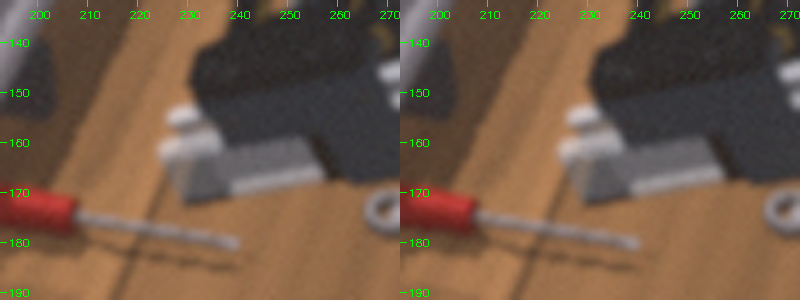

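```bash
python3 - <<'E'
import cv2,numpy as np
I={i:cv2.imread(f'pics/v{i}s.png').astype(int) for i in (8,9,10,11,12)}
for a,b in((8,9),(10,11),(11,12),(10,12)):
    d=np.abs(I[a]-I[b]).sum(2)[25:,30:]; print(a,b,d.mean(),d.max(),np.unravel_index(d.argmax(),d.shape))
cv2.imwrite('pics/z.png',cv2.resize(np.vstack([np.hstack([I[9][125:225,130:290],I[10][125:225,125:285]]),np.hstack([I[11][125:225,125:285],I[12][125:225,125:285]])]).astype(np.uint8),None,fx=2.5,fy=2.5,interpolation=cv2.INTER_CUBIC))
E
```

```text
8 9 4.650968058968059 31 (np.int64(17), np.int64(197))
10 11 4.867646191646192 38 (np.int64(147), np.int64(292))
11 12 4.633081081081081 36 (np.int64(52), np.int64(262))
10 12 4.73046683046683 37 (np.int64(42), np.int64(192))
```

View pics/z.png

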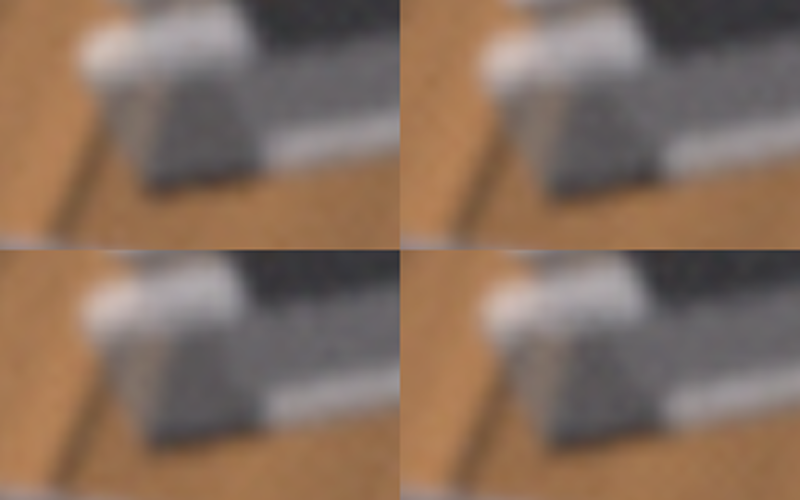

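No motion; the differences are noise only. The dark wedge is the rubber floor. Continuing to 21°.

```bash
cat >> h.py <<'E'
def look(name,roi=(195,130,80,60)):
    s=state(); g=grab_frame("side"); print("t",round(s["time_s"],2),"tilt",-s["ee_rot"][1] if abs(s["ee_rot"][1])<80 else s["ee_rot"])
    x,y,w,h=roi; crop(g,x,y,w,h,10,name)
E
python3 -m creep '[[1,0,0,0,0,1,0],[1,0,0,0,0,0,0],[1,0,0,0,0,0,0]]'
python3 -c "
from h import *
look('w1.png')"
```

```text
time_s: 32.55
ee_pos: [560.3, 129.2, 202.8]
ee_rot: [-180.0, -21.0, -174.9]
force: [-1.0, 0.1, -5.0]
gripper_width: 37.6
t 32.55 tilt 21.014025312734212
```

View pics/w1.png

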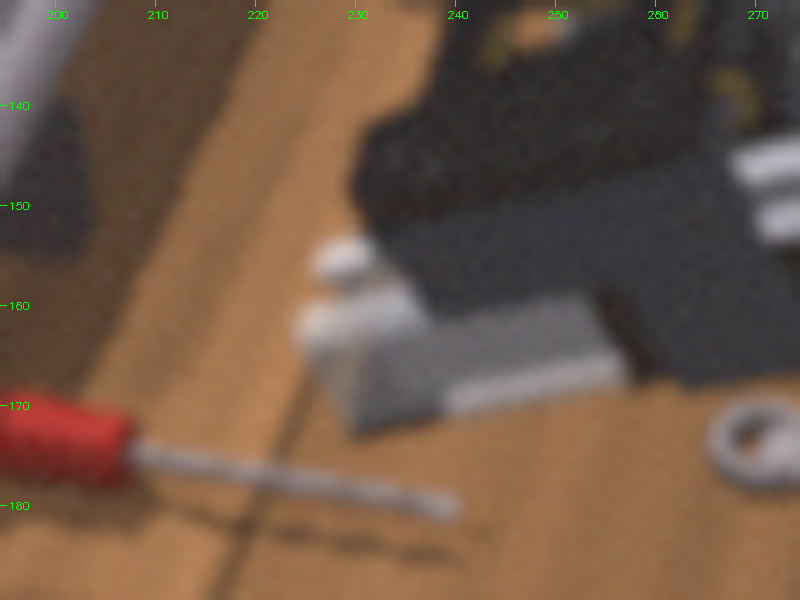

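```bash
python3 -m creep '[[1,0,0,0,0,0,0],[1,0,0,0,0,0,0]]'
python3 -c "
from h import *
look('w2.png')
a,b=[cv2.imread('pics/w%d.png'%i).astype(int) for i in (1,2)];d=cv2.GaussianBlur(np.abs(a-b).sum(2).astype(np.float32),(0,0),8)[30:,40:];print(d.mean(),d.max(),np.unravel_index(d.argmax(),d.shape))"
```

```text
time_s: 32.85
ee_pos: [560.2, 129.2, 203.0]
ee_rot: [-180.0, -21.0, -174.9]
force: [-0.2, 0.6, -4.7]
gripper_width: 37.5
t 32.85 tilt 21.00042998799506
5.1405196 36.88918 (np.int64(354), np.int64(340))
```

View pics/w2.png

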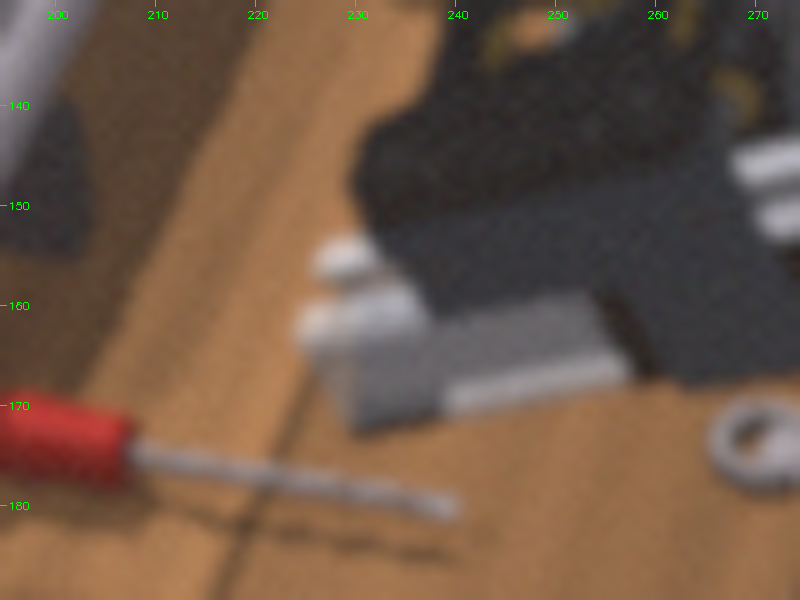

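It is sliding now: at (230,166) the grey fills the mouth. One row at a time from here.

```bash
python3 -m creep '[[1,0,0,0,0,0,0]]'
python3 -c "
from h import *
look('w3.png')"
```

```text
time_s: 33.02
ee_pos: [560.2, 129.2, 203.0]
ee_rot: [-180.0, -21.0, -174.9]
force: [0.0, -0.2, -5.1]
gripper_width: 37.9
t 33.02 tilt 21.00476995877996
```

View pics/w3.png

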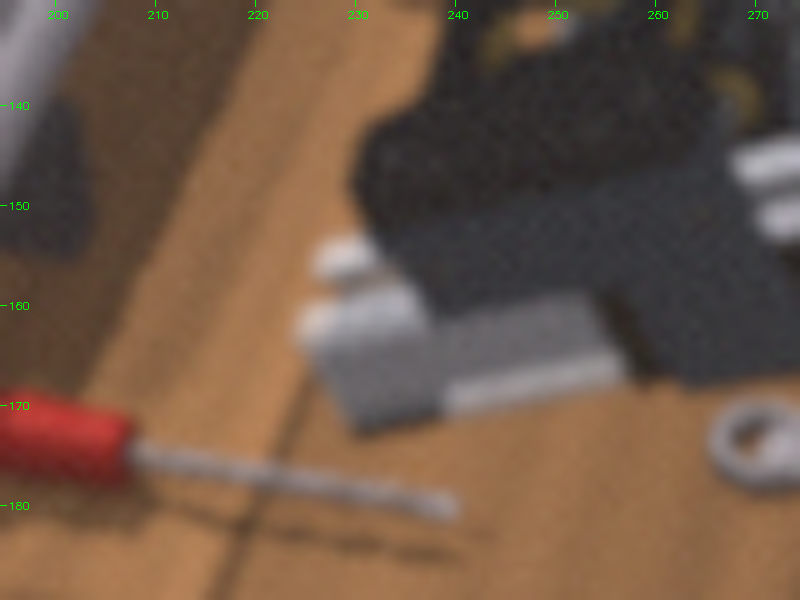

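```bash
python3 -m creep '[[1,0,0,0,0,0,0]]'
python3 -c "
from h import *
look('w4.png')"
```

```text
time_s: 33.2
ee_pos: [560.2, 129.2, 202.9]
ee_rot: [-180.0, -21.0, -174.9]
force: [-0.2, -0.1, -5.1]
gripper_width: 37.5
t 33.2 tilt 21.003380504624197
```

View pics/w4.png

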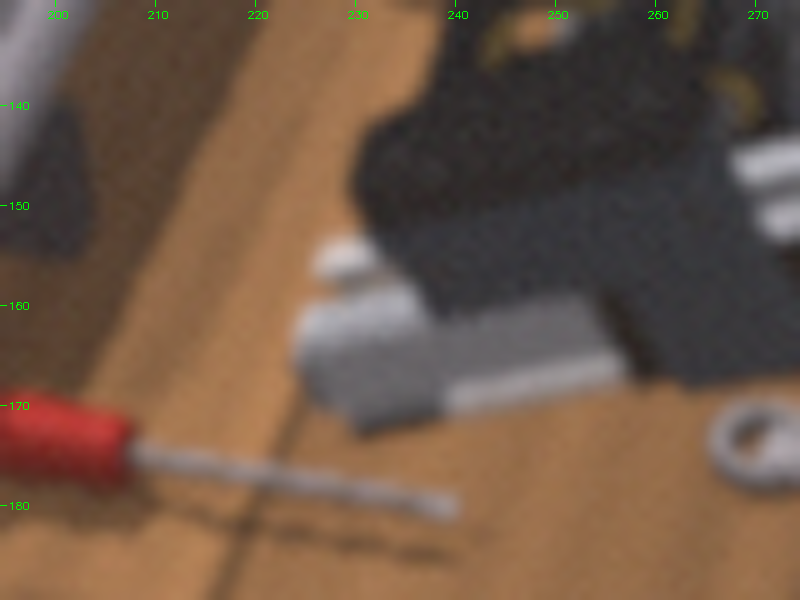

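```bash
python3 -m creep '[[1,0,0,0,0,0,0]]'
python3 -c "
from h import *
look('w5.png')"
```

```text
time_s: 33.38
ee_pos: [560.2, 129.2, 202.9]
ee_rot: [-180.0, -21.0, -174.9]
force: [0.5, 0.6, -4.6]
gripper_width: 37.8
t 33.38 tilt 21.00274297939415
```

View pics/w5.png

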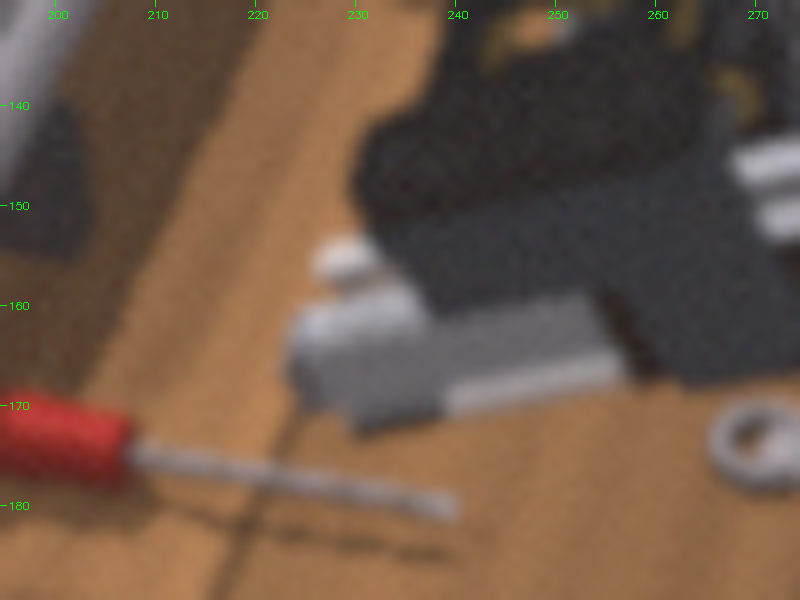

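```bash
python3 -m creep '[[1,0,0,0,0,0,0],[1,0,0,0,0,0,0]]'
python3 -c "
from h import *
look('w6.png')"
```

```text
time_s: 33.67
ee_pos: [560.2, 129.2, 202.9]
ee_rot: [-180.0, -21.0, -174.9]
force: [0.1, -0.8, -5.2]
gripper_width: 37.7
t 33.67 tilt 21.00214180618019
```

View pics/w6.png

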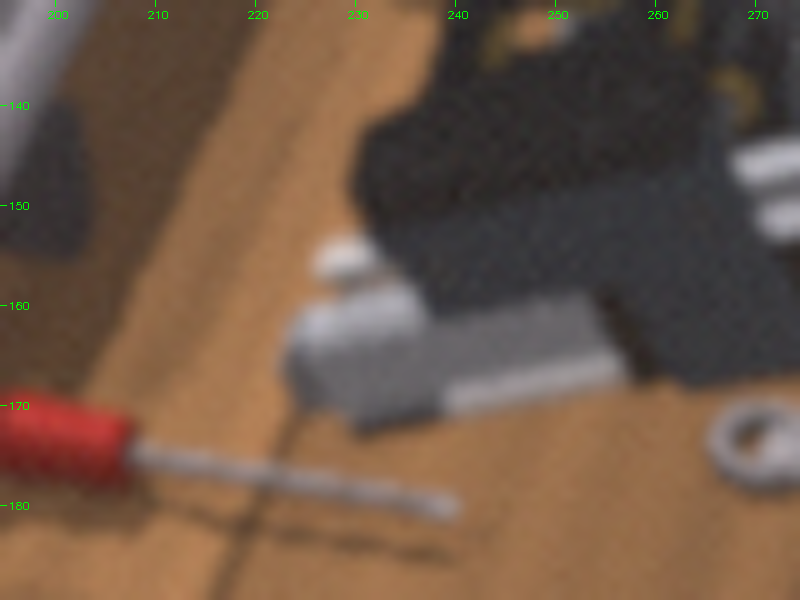

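The rubber floor has braked it at about 11–12 mm out. Adding 1° more.

```bash
python3 -m creep '[[1,0,0,0,0,1,0],[1,0,0,0,0,0,0]]'
python3 -c "
from h import *
look('w7.png')"
```

```text
time_s: 33.98
ee_pos: [560.5, 129.2, 202.6]
ee_rot: [-180.0, -22.0, -174.9]
force: [-0.2, -0.0, -3.6]
gripper_width: 37.4
t 33.98 tilt 22.027807379347603
```

View pics/w7.png

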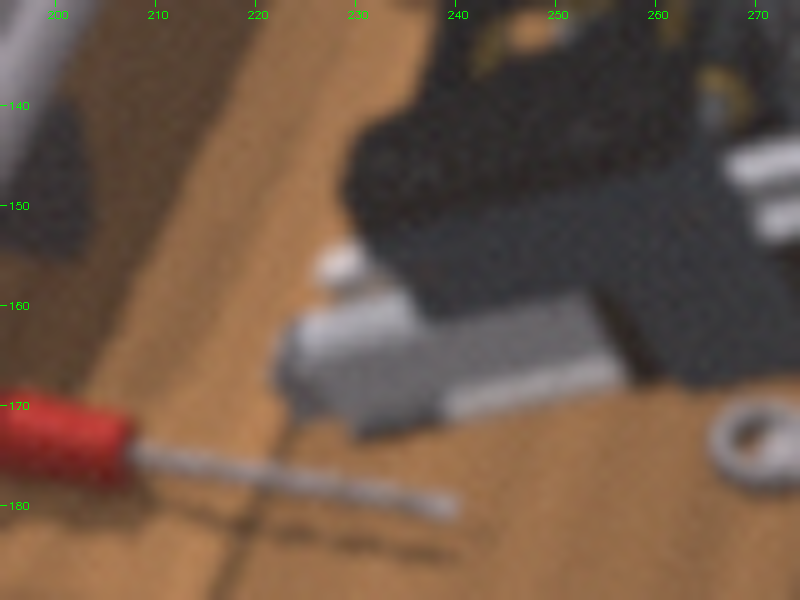

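```bash
python3 -m creep '[[1,0,0,0,0,0,0]]'
python3 -c "
from h import *
look('w8.png')"
```

```text
time_s: 34.15
ee_pos: [560.3, 129.2, 202.9]
ee_rot: [-180.0, -22.0, -174.9]
force: [0.2, -0.3, -5.0]
gripper_width: 37.9
t 34.15 tilt 22.007973547110968
```

View pics/w8.png

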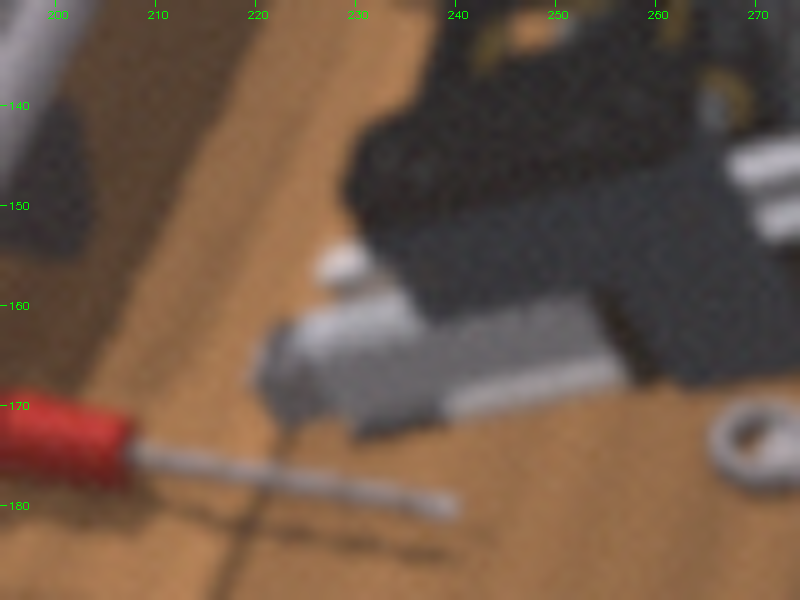

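About 20 mm out and moving at about 35 mm/s. Tipping back now.

```bash
python3 -m creep '[[1,0,0,0,0,-1,0],[1,0,0,0,0,-5,0],[1,0,0,0,0,-5,0],[1,0,0,0,0,-4,0],[1,0,0,0,0,-3,0]]'
python3 -c "
from h import *
look('w9.png')"
```

```text
time_s: 34.83
ee_pos: [559.2, 129.1, 203.5]
ee_rot: [-180.0, -3.9, -174.9]
force: [-0.6, 0.0, -5.1]
gripper_width: 37.4
t 34.83 tilt 3.918332148681408
```

View pics/w9.png

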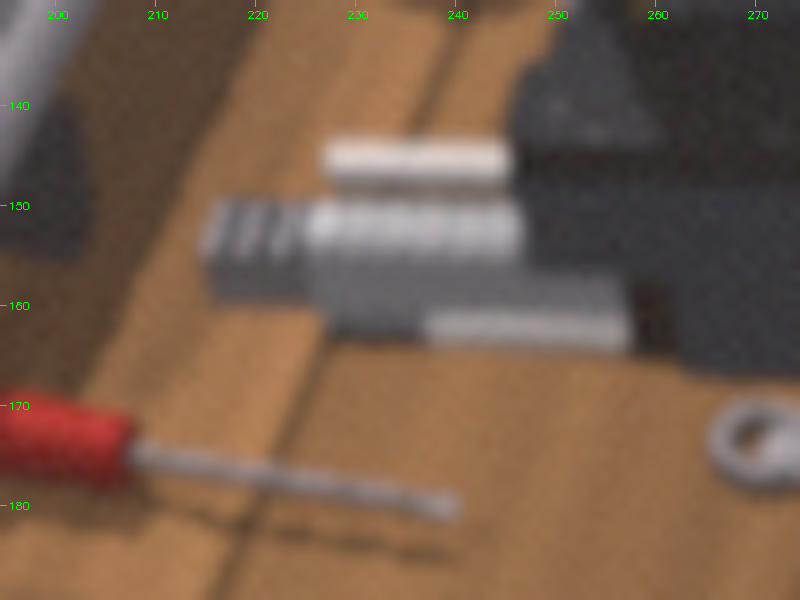

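Well placed: the front is at 215 and the rim at 226, so about 27 mm out. Leveling the rest and planning the return.

```bash
python3 -m creep '[[1,0,0,0,0,-3,0],[1,0,0,0,0,-0.9,0],[1,0,0,0,0,0,0],[1,0,0,0,0,0,0]]'
python3 -c "
from h import *
tubeview('x1'); plan([632.6,200.3,203],98.1,n=15)"
```

```text
time_s: 35.38
ee_pos: [560.5, 129.2, 202.8]
ee_rot: [-180.0, -0.1, -174.9]
force: [-0.4, 0.0, -4.7]
gripper_width: 37.6
t 35.48 pos [560.5 129.2 202.7] rot [-1.800e+02 -1.000e-01 -1.749e+02] F [ 0.8  0.  -5.3] w 37.6 q [ 12.  19.  91.   0.  71. -83.]
mouth down deg 0.13709489784388446
d [72.1 71.1  0.3] rv [-0.1 -0.1 87. ] n 15
[[-5.2,4.3,-0.0,-0.0,-0.0,5.8],[-4.7,4.8,-0.0,-0.0,-0.0,5.8],[-4.2,5.3,-0.0,-0.0,-0.0,5.8],[-3.7,5.7,-0.0,-0.0,-0.0,5.8],[-3.1,6.0,-0.0,-0.0,-0.0,5.8]]
[[-2.5,6.3,-0.0,-0.0,-0.0,5.8],[-1.8,6.5,-0.0,-0.0,-0.0,5.8],[-1.2,6.6,-0.0,-0.0,-0.0,5.8],[-0.5,6.7,-0.0,-0.0,-0.0,5.8],[0.2,6.7,-0.0,-0.0,-0.0,5.8]]
[[0.9,6.7,-0.0,-0.0,-0.0,5.8],[1.6,6.6,-0.0,-0.0,-0.0,5.8],[2.2,6.4,-0.0,-0.0,-0.0,5.8],[2.8,6.1,-0.0,-0.0,-0.0,5.8],[3.4,5.8,-0.0,-0.0,-0.0,5.8]]
```

View pics/x1.png

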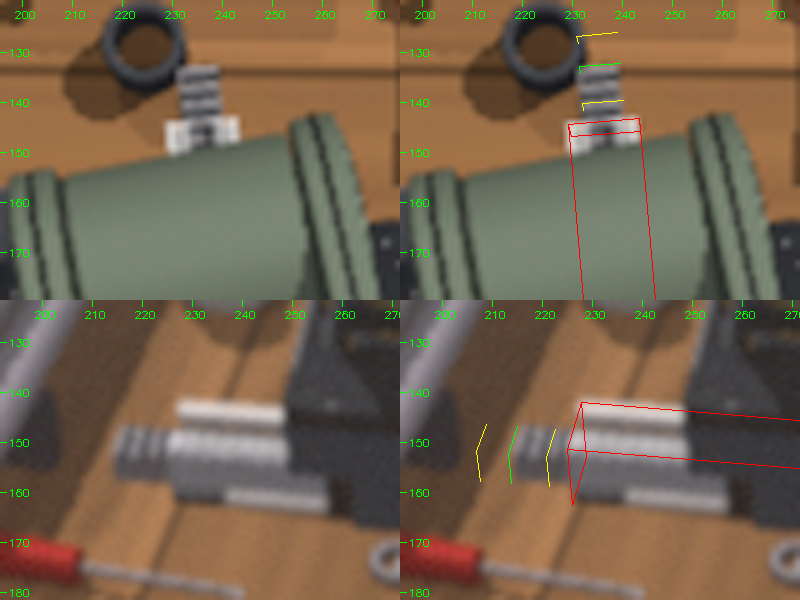

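About 29 mm protrudes (the 30 mm mark lines up), and the tube matches the level overlay. Moving back over the cradle.

```bash
python3 -m creep '[[1,-5.2,4.3,0,0,0,5.8],[1,-4.7,4.8,0,0,0,5.8],[1,-4.2,5.3,0,0,0,5.8],[1,-3.7,5.7,0,0,0,5.8],[1,-3.1,6,0,0,0,5.8]]'
python3 -m creep '[[1,-2.5,6.3,0,0,0,5.8],[1,-1.8,6.5,0,0,0,5.8],[1,-1.2,6.6,0,0,0,5.8],[1,-0.5,6.7,0,0,0,5.8],[1,0.2,6.7,0,0,0,5.8]]'
python3 -m creep '[[1,0.9,6.7,0,0,0,5.8],[1,1.6,6.6,0,0,0,5.8],[1,2.2,6.4,0,0,0,5.8],[1,2.8,6.1,0,0,0,5.8],[1,3.4,5.8,0,0,0,5.8]]'
python3 -m creep '[[1,0,0,0,0,0,0],[1,0,0,0,0,0,0]]'
python3 -c "
from h import *
plan([632.6,200.3,80],98.1,n=1);tubeview('x2')"
```

```text
time_s: 36.1
ee_pos: [584.6, 153.2, 202.6]
ee_rot: [-179.9, -0.1, 155.9]
force: [-0.7, 0.3, -4.6]
gripper_width: 37.7
time_s: 36.72
ee_pos: [608.6, 176.9, 202.5]
ee_rot: [-179.9, -0.1, 126.9]
force: [1.3, 0.1, -4.5]
gripper_width: 37.8
time_s: 37.35
ee_pos: [632.8, 200.6, 202.4]
ee_rot: [-179.9, -0.0, 97.9]
force: [-0.3, 0.7, -4.4]
gripper_width: 37.9
time_s: 37.6
ee_pos: [632.2, 200.1, 202.5]
ee_rot: [-179.9, 0.0, 98.1]
force: [0.3, 1.0, -4.6]
gripper_width: 37.6
d [   0.4    0.2 -122.5] rv [-0.1  0.   0. ] n 1
[[0.1,0.7,122.5,-0.1,0.0,0.0]]
t 37.7 pos [632.2 200.1 202.7] rot [-179.9    0.    98.1] F [-0.3 -0.2 -4.7] w 37.6 q [17. 27. 78.  0. 75.  8.]
mouth down deg -0.005657188715580676
```

View pics/x2.png

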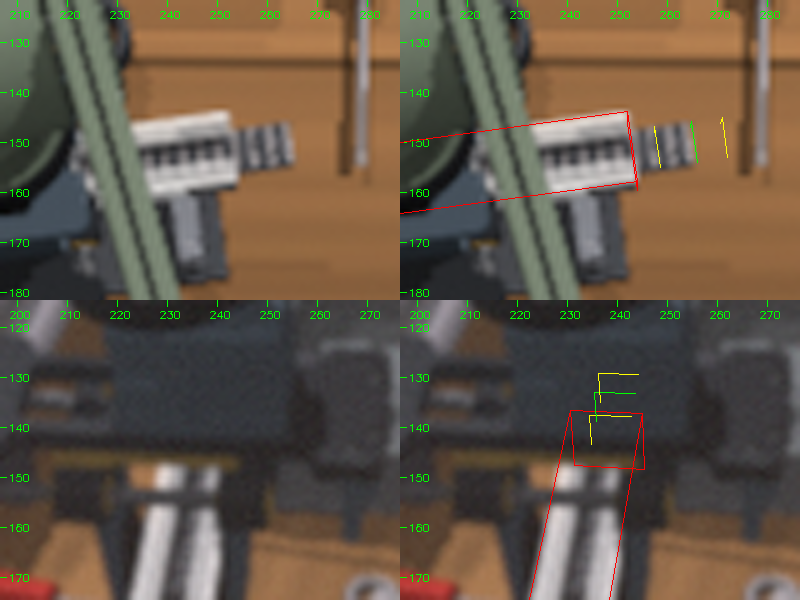

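```bash
python3 -m creep '[[1,0.1,0.3,20,0,0,0],[1,0,0,40,0,0,0],[1,0,0,40,0,0,0],[1,0,0,25,0,0,0],[1,0,0,15,0,0,0]]'
python3 -m creep '[[1,0,0,10,0,0,0],[1,0,0,10,0,0,0],[1,0,0,5,0,0,0],[1,0,0,0,0,0,0]]'
python3 -c "
from h import *
show();plan([632.6,200.3,23.1],98.1,n=1);f=grab_frame('top');g=grab_frame('side');crop(f,200,130,80,60,6,'y1.png');crop(g,200,170,80,100,6,'y2.png')"
```

```text
time_s: 38.33
ee_pos: [631.8, 200.1, 61.4]
ee_rot: [-179.8, 0.0, 98.1]
force: [0.2, 1.0, -4.5]
gripper_width: 38.0
time_s: 38.83
ee_pos: [632.3, 200.4, 37.8]
ee_rot: [-179.9, -0.0, 98.1]
force: [-0.4, 0.1, -4.1]
gripper_width: 37.8
t 38.83 pos [632.3 200.4  37.8] rot [-179.9   -0.    98.1] F [-0.4  0.1 -4.1] w 37.8 q [17. 34. 90.  0. 56.  8.]
d [  0.3  -0.1 -14.7] rv [-0.1 -0.  -0. ] n 1
[[-0.1,0.3,14.7,-0.1,-0.0,-0.0]]
```

View pics/y1.png

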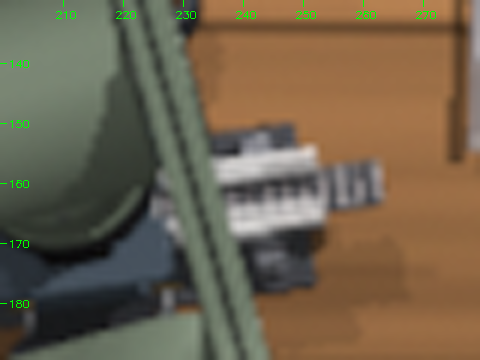

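View pics/y2.png

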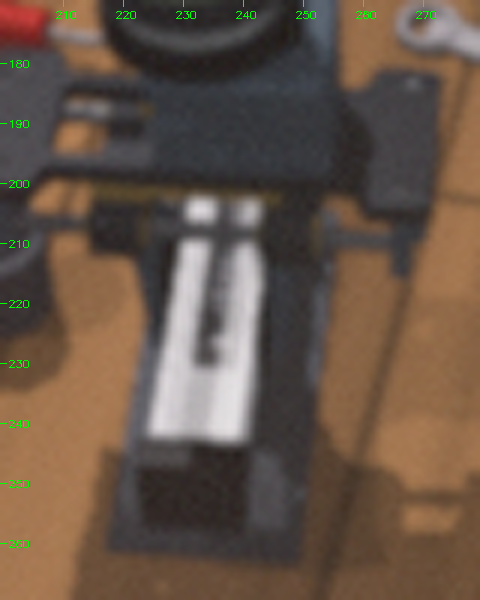

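Aligned in the cradle with no contact forces. Lowering the last 14.5 mm and letting go.

```bash
python3 -m creep '[[1,0,0.3,6,0,0,0],[1,0,0,4.5,0,0,0],[1,0,0,3,0,0,0],[1,0,0,0.5,0,0,0],[1,0,0,0,0,0,0]]'
python3 -m creep '[[0.5,0,0,0,0,0,0],[0.45,0,0,0,0,0,0],[0.4,0,0,0,0,0,0],[0.35,0,0,0,0,0,0],[0.3,0,0,0,0,0,0]]'
python3 -m creep '[[0.3,0,0,0,0,0,0],[0.3,0,0,0,0,0,0]]'
python3 -m creep '[[0.3,0,0,-20,0,0,0],[0.3,0,0,-40,0,0,0],[0.3,0,0,-40,0,0,0],[0.3,0,0,0,0,0,0]]'
python3 -c "
from h import *
show();s=state();plan(np.array(s['ee_pos'])-[-200,0,0],98.1) if 0 else None
f=grab_frame('top');g=grab_frame('side');crop(f,200,130,80,60,6,'y3.png');crop(g,200,160,80,100,6,'y4.png')"
```

```text
time_s: 39.55
ee_pos: [632.7, 200.4, 23.8]
ee_rot: [-179.9, -0.0, 98.1]
force: [-0.2, 0.4, -5.0]
gripper_width: 37.5
time_s: 40.17
ee_pos: [632.6, 200.4, 23.9]
ee_rot: [-179.9, -0.0, 98.1]
force: [-0.2, -0.6, -0.1]
gripper_width: 63.5
time_s: 40.42
ee_pos: [632.6, 200.4, 23.8]
ee_rot: [-179.9, 0.0, 98.1]
force: [0.4, -1.2, 1.2]
gripper_width: 63.8
time_s: 40.92
ee_pos: [635.0, 201.1, 127.8]
ee_rot: [179.6, -0.1, 98.1]
force: [-0.9, -0.4, -0.0]
gripper_width: 64.0
t 40.92 pos [635.  201.1 127.8] rot [ 1.796e+02 -1.000e-01  9.810e+01] F [-0.9 -0.4 -0. ] w 64.0 q [17. 30. 84.  0. 66.  8.]
```

View pics/y3.png

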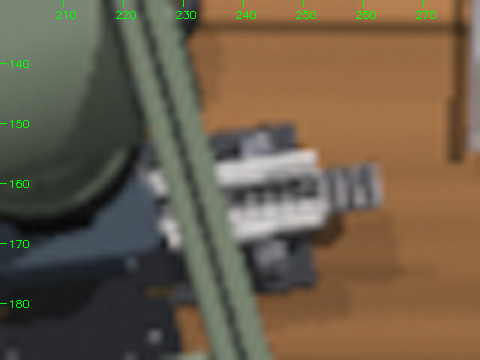

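View pics/y4.png

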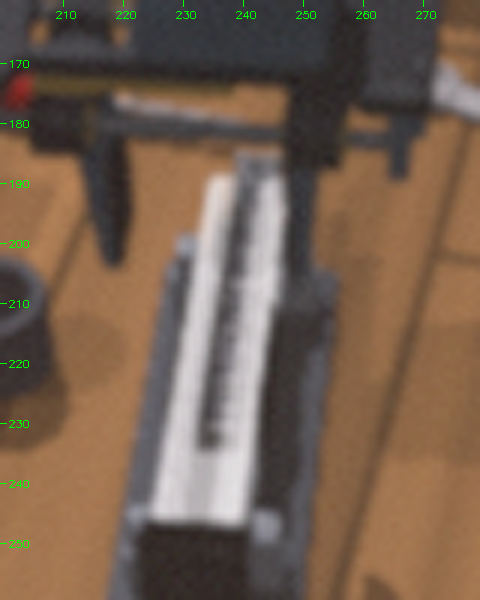

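The tube is seated with the insert out; its front tip in the top view is at about (262.8,160.4). Working out the draw grasp.

```bash
python3 - <<'E'
from h import *
f=grab_frame('top')
a=ray(f,262.8,160.4,45); r1=ray(f,252.3,154.8,57); r2=ray(f,253.9,167,57); print(a,(r1+r2)/2)
d=np.array([np.cos(np.radians(98.04)),np.sin(np.radians(98.04))]); m=np.array([632.7,199.7])
print("tip in tube frame along",(a[:2]-m)@d, "lateral",(a[:2]-m)@[d[1],-d[0]])
t=m-123*d; print(t); plan([*t,110],98.04)
E
```

```text
[649.82922901  70.17303781  45.        ] [646.64432808  97.44154373  57.        ]
tip in tube frame along -130.64956786829902 lateral -1.1553513300791276
[649.90332176  77.90900805]
d [  18.  -122.3  -12.7] rv [-0.2  0.   0. ] n 3
[[-41.2,0.2,4.2,-0.1,0.0,0.0],[-41.2,0.2,4.2,-0.1,0.0,0.0],[-41.2,0.2,4.2,-0.1,0.0,0.0]]
```

```bash
python3 -m creep '[[0.5,-41,0.2,4,0,0,0],[0.5,-41,0.2,4,0,0,0],[0.5,-41,0.2,4,0,0,0],[0.5,0,0,0,0,0,0],[0.5,0,0,0,0,0,0]]'
python3 -c "
from h import *
plan([649.8,78.9,20],98.04); f=grab_frame('top');g=grab_frame('side');crop(f,200,130,80,60,5,'q1.png');crop(g,200,140,80,60,5,'q2.png');cv2.imwrite('pics/q.png',np.hstack([cv2.imread('pics/q1.png'),cv2.imread('pics/q2.png')]))"
```

```text
time_s: 41.7
ee_pos: [649.9, 79.0, 110.5]
ee_rot: [-179.8, -0.0, 98.0]
force: [-0.2, 0.3, -0.4]
gripper_width: 45.6
d [ -0.1  -0.1 -90.5] rv [-0.2 -0.   0. ] n 2
[[-0.1,0.1,45.2,-0.1,-0.0,0.0],[-0.0,0.0,45.2,-0.1,-0.0,0.0]]
```

View pics/q.png

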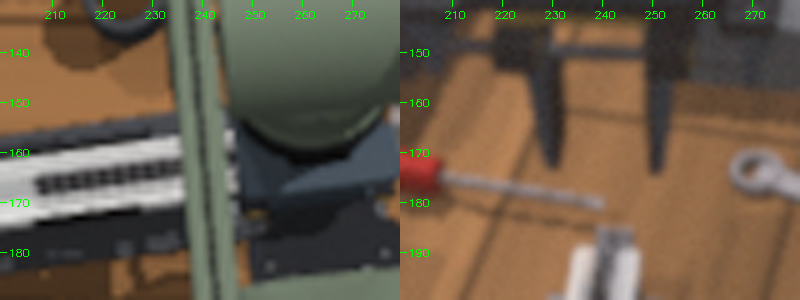

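```bash
python3 -m creep '[[0.5,0,0,45,0,0,0],[0.5,0,0,30,0,0,0],[0.5,0,0,13,0,0,0],[0.5,0,0,0,0,0,0],[0.55,0,0,0,0,0,0]]' 40
python3 -m creep '[[0.6,0,0,0,0,0,0],[0.65,0,0,0,0,0,0],[0.7,0,0,0,0,0,0],[0.75,0,0,0,0,0,0],[0.85,0,0,0,0,0,0]]'
python3 -m creep '[[1,0,0,0,0,0,0],[1,0,0,0,0,0,0],[1,0,0,0,0,0,0]]'
python3 -m creep '[[1,0,0,-2,0,0,0],[1,0,0,-1,0,0,0]]'
python3 -m creep '[[1,-5,0,0,0,0,0],[1,-10,0,0,0,0,0]]'
python3 -c "
from h import *
show(); g=grab_frame('side');crop(g,200,150,80,60,8,'q3.png');f=grab_frame('top');print('driver tip',ray(f,278.5,155,10))"
```

```text
time_s: 42.42
ee_pos: [651.6, 79.1, 25.2]
ee_rot: [179.9, 0.0, 98.1]
force: [-0.1, -0.7, 0.1]
gripper_width: 41.6
time_s: 43.05
ee_pos: [650.4, 78.6, 23.8]
ee_rot: [-179.9, 0.0, 98.1]
force: [0.1, 0.4, 0.6]
gripper_width: 19.9
time_s: 43.42
ee_pos: [650.4, 78.7, 23.8]
ee_rot: [-179.9, 0.0, 98.1]
force: [-0.2, 0.2, 1.2]
gripper_width: 19.8
time_s: 43.68
ee_pos: [650.4, 78.7, 26.7]
ee_rot: [-179.9, -0.0, 98.1]
force: [-0.8, 0.3, -1.3]
gripper_width: 20.3
time_s: 43.92
ee_pos: [652.5, 63.6, 26.7]
ee_rot: [-179.9, 0.0, 98.1]
force: [-0.4, -0.0, -0.8]
gripper_width: 19.9
t 43.92 pos [652.5  63.6  26.7] rot [-179.9    0.    98.1] F [-0.4 -0.  -0.8] w 19.9 q [ 5. 34. 92. -0. 54. -4.]
driver tip [670.59904891  23.99257093  10.        ]
```

View pics/q3.png

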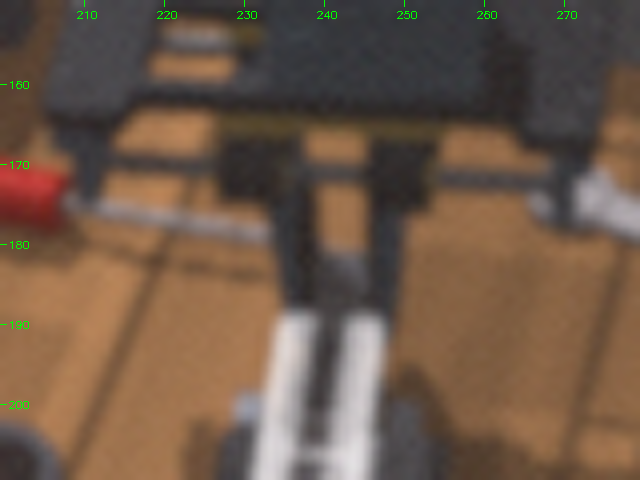

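```bash
python3 -m creep '[[1,-10,0,0,0,0,0],[1,-12,0,0,0,0,0],[1,-12,0,0,0,0,0],[1,-12,0,0,0,0,0]]'
python3 -m creep '[[1,-5,0,0,0,0,0],[1,0,0,-10,0,0,0],[1,0,0,-30,0,0,0],[1,0,0,-40,0,0,0],[1,0,0,-30,0,0,0]]'
python3 -c "
from h import *
show(); a=np.radians(-3);R=np.array([[np.cos(a),-np.sin(a)],[np.sin(a),np.cos(a)]])
f=grab_frame('top');g=grab_frame('side');crop(f,180,130,80,60,5,'r1.png');crop(g,200,140,80,60,5,'r2.png');cv2.imwrite('pics/r.png',np.hstack([cv2.imread('pics/r1.png'),cv2.imread('pics/r2.png')]))
t=np.array([428,-301])+R@[0,50]-0;print(t)
# grip is ~ at 28mm ahead of insert centre
s=state()
"
```

```text
time_s: 44.52
ee_pos: [659.2, 17.3, 26.8]
ee_rot: [-179.9, 0.0, 98.1]
force: [1.0, -0.1, -1.2]
gripper_width: 19.8
time_s: 45.15
ee_pos: [660.5, 14.0, 139.5]
ee_rot: [180.0, 0.0, 98.1]
force: [0.3, 0.1, -1.4]
gripper_width: 19.7
t 45.15 pos [660.5  14.  139.5] rot [180.    0.   98.1] F [ 0.3  0.1 -1.4] w 19.7 q [ 0. 29. 84.  0. 67. -8.]
[ 430.61679781 -251.06852326]
```

View pics/r.png

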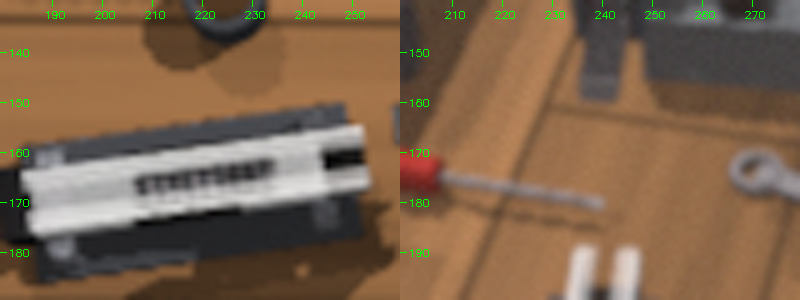

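The insert is held. The second one is still in the tube (columns 206–234), with its front about 50 mm behind the rim. The grip is about 31.5 mm ahead of the insert's centre; planning the tray placement.

```bash
python3 - <<'E'
from h import *
f=grab_frame('top'); a=np.radians(-3);R=np.array([[np.cos(a),-np.sin(a)],[np.sin(a),np.cos(a)]])
for u,v in((389,254),(390.5,230.5)): print("jaw end tray", R.T@(ray(f,u,v,23)[:2]-[428,-301]))
t=np.array([428,-301])+R@[0,17.5]; print(t); plan([*t,110],87)
E
```

```text
jaw end tray [-39.8412865   11.26933337]
jaw end tray [26.43088811  9.2776641 ]
[ 428.91587923 -283.52398314]
d [-232.1 -297.4  -29. ] rv [ 0.2  0.  11.1] n 7
[[-37.4,-38.8,4.0,0.0,0.0,1.6],[-38.4,-37.8,4.1,0.0,0.0,1.6],[-39.5,-36.7,4.1,0.0,0.0,1.6],[-40.5,-35.6,4.1,0.0,0.0,1.6],[-41.4,-34.4,4.1,0.0,0.0,1.6]]
[[-42.4,-33.3,4.1,0.0,0.0,1.6],[-43.3,-32.1,4.1,0.0,0.0,1.6]]
```

The two jaws reach y≈+10 in the tray, which is tight alongside them. I'll lay this insert crosswise at tray y=+52.

```bash
python3 - <<'E'
from h import *
a=np.radians(-3);R=np.array([[np.cos(a),-np.sin(a)],[np.sin(a),np.cos(a)]])
t=np.array([428,-301])+R@[-31.5,50]; print(t); plan([*t,110],-3,n=12)
E
```

```text
[ 399.15996747 -249.41994064]
d [-261.8 -263.3  -29. ] rv [ 1.000e-01 -1.000e-01  1.011e+02] n 12
[[-18.6,-24.7,2.4,0.0,-0.0,8.4],[-22.1,-21.7,2.4,0.0,-0.0,8.4],[-25.0,-18.2,2.4,0.0,-0.0,8.4],[-27.4,-14.4,2.4,0.0,-0.0,8.4],[-29.2,-10.2,2.4,0.0,-0.0,8.4]]
[[-30.4,-5.8,2.4,0.0,-0.0,8.4],[-30.9,-1.3,2.4,0.0,-0.0,8.4],[-30.8,3.2,2.4,0.0,-0.0,8.4],[-30.0,7.7,2.4,0.0,-0.0,8.4],[-28.5,12.0,2.4,0.0,-0.0,8.4]]
[[-26.4,16.1,2.4,0.0,-0.0,8.4],[-23.8,19.8,2.4,0.0,-0.0,8.4]]
```

```bash
python3 -m creep '[[1,-18.6,-24.7,2,0,0,8.4],[1,-22,-21.7,2,0,0,8.4],[1,-25,-18.2,2,0,0,8.4],[1,-27.4,-14.4,2,0,0,8.4],[1,-29.2,-10.2,2,0,0,8.4]]'
python3 -m creep '[[1,-30.4,-5.8,2,0,0,8.4],[1,-31,-1.3,2,0,0,8.4],[1,-31,3.2,2,0,0,8.4],[1,-30,7.7,2,0,0,8.4],[1,-28.5,12,2,0,0,8.4]]'
python3 -m creep '[[1,-26.4,16,2,0,0,8.4],[1,-23.8,19.8,2,0,0,8.4],[1,0,0,0,0,0,0],[1,0,0,0,0,0,0]]'
python3 -c "
from h import *
show();plan([399.2,-249.4,9],-3,n=1);g=grab_frame('side');crop(g,270,80,110,80,7,'p1.png')"
```

```text
time_s: 45.92
ee_pos: [548.8, -96.4, 125.1]
ee_rot: [-179.7, 0.1, 55.8]
force: [0.2, -0.5, -0.3]
gripper_width: 19.6
time_s: 46.55
ee_pos: [439.8, -206.2, 115.6]
ee_rot: [-179.9, 0.2, 13.8]
force: [0.1, -0.1, -0.9]
gripper_width: 19.6
time_s: 47.05
ee_pos: [398.0, -249.7, 112.5]
ee_rot: [-179.9, 0.2, -2.7]
force: [-0.2, 0.2, -0.8]
gripper_width: 19.7
t 47.05 pos [ 398.  -249.7  112.5] rot [-179.9    0.2   -2.7] F [-0.2  0.2 -0.8] w 19.7 q [-33.  14. 111.  -0.  54.  59.]
d [   1.2    0.3 -103.5] rv [-0.   0.2  0.3] n 1
[[1.4,-0.3,103.5,-0.0,0.2,0.3]]
```

View pics/p1.png

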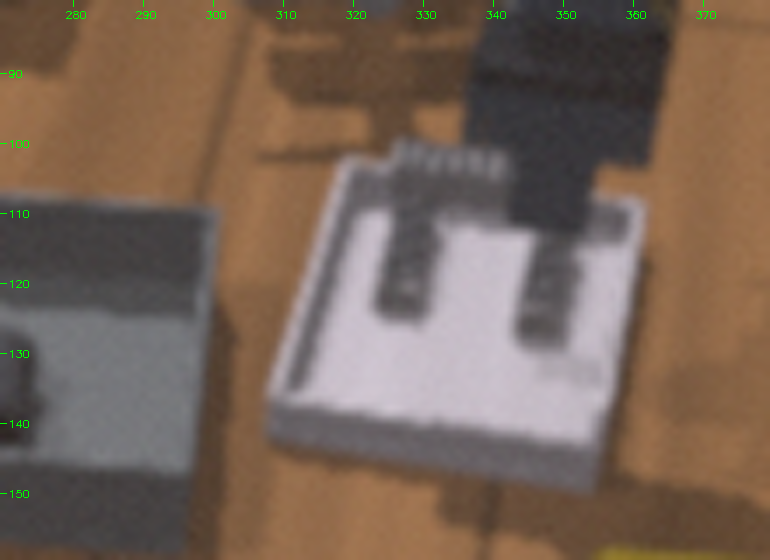

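```bash
python3 -m creep '[[1,1.4,0,45,0,0,0],[1,0,0,35,0,0,0],[1,0,0,16,0,0,0],[1,0,0,6,0,0,0],[1,0,0,0,0,0,0]]'
python3 -m creep '[[0.65,0,0,0,0,0,0],[0.6,0,0,0,0,0,0],[0.6,0,0,0,0,0,0]]'
python3 -m creep '[[0.6,0,0,-40,0,0,0],[0.6,0,0,-60,0,0,0],[0.6,0,0,-60,0,0,0],[0.6,0,0,0,0,0,0]]'
python3 -c "
from h import *
show();plan([300,-430,200],26)"
```

```text
time_s: 47.72
ee_pos: [399.9, -250.1, 11.3]
ee_rot: [180.0, 0.1, -2.7]
force: [-0.3, 0.4, -1.0]
gripper_width: 19.6
time_s: 48.1
ee_pos: [399.8, -250.7, 11.9]
ee_rot: [179.9, 0.0, -2.7]
force: [0.2, -0.2, 0.5]
gripper_width: 36.6
time_s: 48.6
ee_pos: [402.5, -252.2, 176.3]
ee_rot: [179.6, -0.5, -2.7]
force: [0.6, 0.4, -0.2]
gripper_width: 36.4
t 48.6 pos [ 402.5 -252.2  176.3] rot [179.6  -0.5  -2.7] F [ 0.6  0.4 -0.2] w 36.4 q [-33.  11. 106.  -0.  63.  59.]
d [-102.5 -177.8   23.7] rv [  0.5  -0.4 -28.7] n 4
[[-23.4,45.6,-5.8,0.1,-0.1,-7.2],[-29.0,42.3,-5.9,0.1,-0.1,-7.2],[-34.0,38.4,-5.9,0.1,-0.1,-7.2],[-38.6,33.8,-5.9,0.1,-0.1,-7.2]]
```

```bash
python3 -m creep '[[0.6,-23,45,-6,0,0,-7],[0.6,-29,42,-6,0,0,-7],[0.6,-34,38,-6,0,0,-7],[0.6,-38,34,-6,0,0,-7],[0.6,0,0,0,0,0,0]]'
python3 -c "
from h import *
show()
for n in('side','top'):
    f=grab_frame(n); cv2.imwrite(f'pics/{n}F.png',cv2.resize(f['frame'][:,:,::-1],(800,600),interpolation=cv2.INTER_CUBIC))
crop(f,310,140,133,133,4,'f1.png')"
```

```text
time_s: 49.22
ee_pos: [295.8, -428.6, 194.6]
ee_rot: [-179.9, 0.1, 25.0]
force: [-0.3, -0.3, 0.1]
gripper_width: 36.7
t 49.23 pos [ 295.8 -428.6  194.6] rot [-1.799e+02  1.000e-01  2.500e+01] F [-0.3 -0.3  0.1] w 36.7 q [-57.  14.  98.  -0.  67.   8.]
```

View pics/topF.png

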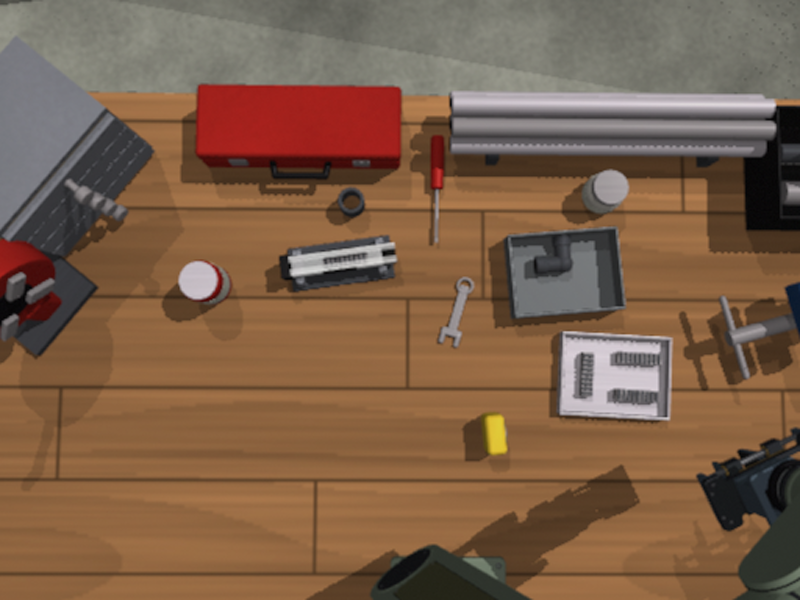

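View pics/sideF.png

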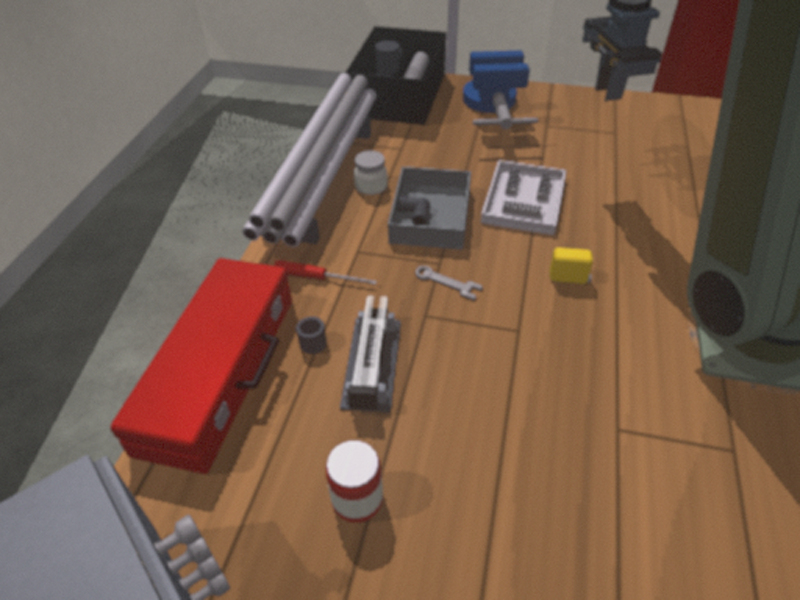

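View pics/f1.png

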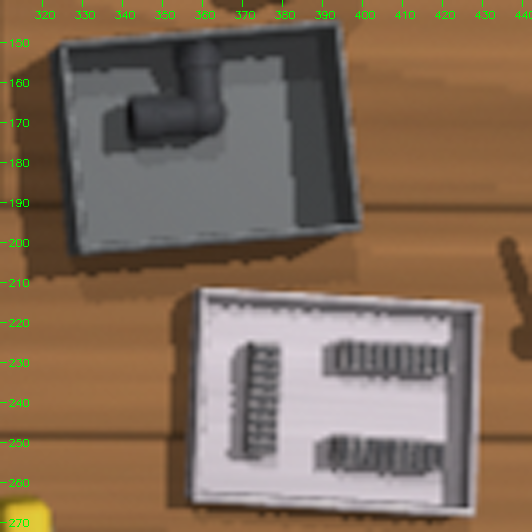

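The elbow was nudged about 25 mm inside the bin by the disturbance, so I'm checking margins before handing in.

```bash
python3 - <<'E'
from h import *
f=grab_frame('top')
def loc(u,v,z,c,y):
    a=np.radians(y);R=np.array([[np.cos(a),-np.sin(a)],[np.sin(a),np.cos(a)]]);return np.round(R.T@(ray(f,u,v,z)[:2]-c),1)
P=lambda x,y:(310+x/4-.5,140+y/4-.5)
print("elbow corner",loc(*P(207,115),22,[613,-206],4.5))
print("new1",loc(*P(263,401),23,[428,-301],-3),"j",loc(*P(393,360),23,[428,-301],-3),loc(*P(388,455),23,[428,-301],-3))
A=np.load("/tmp/top0.npy",allow_pickle=True).item()["frame"].astype(int)
crop(f,130,140,133,100,6,"f2.png",[(proj(f,box([632.7,199.7,40],8.04,(-17,17),(-103,103),(-17,17))),(0,0,255))])
for n,(x,y,w,h) in dict(wrench=(275,172,35,55),coupling=(212,115,30,30),oil=(112,160,40,40),driver=(272,84,15,75)).items():
    d=np.abs(f["frame"].astype(int)-A)[y:y+h,x:x+w].sum(2);print(n,d.mean(),d.max())
E
```

```text
elbow corner [18.5 -8. ]
new1 [-2.1 51.6] j [ 32.  -39.7] [-35.  -38.2]
wrench 3.054025974025974 8
coupling 2.52 8
oil 3.47625 9
driver 2.7857777777777777 10
```

View pics/f2.png

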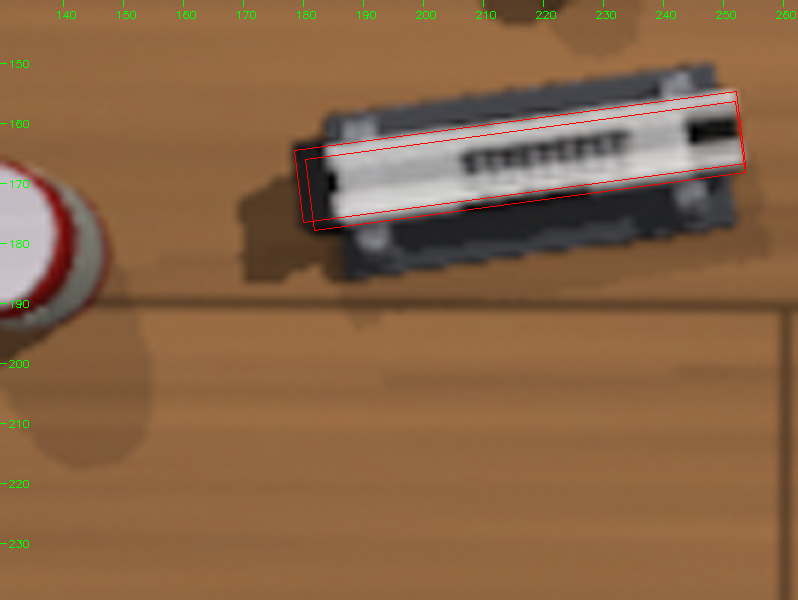

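Every margin is comfortable, the bystanders haven't moved, and the tube matches its rest pose. Handing in.

```bash
python3 -c "
from workcell import *
print(job_done())"
```

```text
the job is handed in; nothing more can be done
None
```

I finished the bench and handed the job in at about 49 s of robot time. The hand-in gives no verdict, so everything below comes from my own camera checks.

- **Loose parts:** only two loose jaw inserts and one elbow were on the bench. The jaws are in the shallow tray and the elbow is in the grey bin.
- **Tube:** I lifted it and turned it so the side camera could see the mouth. Nothing moved up to 20°. The first insert slid at 21°, was braked by the rubber about 11 mm out, and came further at 22°. It stuck out about 28 mm after levelling and after I laid the tube back in its cradle.
- **Drawn insert:** I pulled it out by hand and laid it crosswise in the tray.

**Last checks:**

| Item | Measured position |
|---|---|
| Drawn insert, in the tray | (-2, 52) mm |
| Loose jaws, in the tray (centres) | (32, -40) and (-35, -38) mm as read; a jaw-end reading puts them nearer y ≈ -30 |
| Elbow corner, in the bin | (18, -8) mm |
| Second insert, in the tube | front about 50 mm behind the rim |

The tube matches its original rest pose, the bystanders show no change from the first picture, and the arm is clear.

**Disagreements and surprises:**
- The jaws lie about 10 mm further along the tray than I planned, so I placed the drawn insert crosswise.
- The elbow was found shifted about 25 mm inside the bin, which I put down to the announced disturbance. It is still well within limits.
- No check failed.

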